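Charge the tessera feeder and set its gate screw

ROBOT

A 6-joint arm with a two-finger parallel gripper is mounted at the origin on the work surface. World frame = base frame: x ahead of the robot, y to its left, z up, the work surface at z = 0. Lengths are in m, angles in rad, forces in N, time in s.
With the tool pointing down it reaches from about 0.35 to 0.775 m from the base axis. Payload 7.3 kg.
Tool frame: the origin (TCP) lies at the very end of the fingers, on their centre line; the grasp point (between the pads) lies 19 mm behind it; z points along the fingers, y is the line along which they close (so a half turn about z gives the same grasp; the last joint's range is limited). The gripper opens to 92 mm and grips with 3 to 60 N. Pads are 19 mm wide; open, the fingers measure 130 mm over their backs; the gripper's body (75 mm by 190 mm) begins 47 mm behind the grasp point.
Start: joints at [-1.347, 0.342, 1.524, -0, 1.275, -0.146], TCP at [0.19, -0.49, 0.227] pointing down, gripper open.
Joint ranges: [-2.53, 2.53], [-0.77, 2.02], [0.04, 2.7], [-1, 4.14], [0.28, 2.66], [-3.11, 3.11]. Speed limits (rad/s): [2.57, 2.57, 3.14, 3.14, 3.14, 3.14].

INTERFACE

Orientations are given as [roll, pitch, yaw] about the fixed x, y, z axes, in that order (R = Rz(yaw) Ry(pitch) Rx(roll)).
In Python, from cell import robot gives the robot as it stands. The module is installed in compiled form; this text tells all that it offers.
- The arm moves only by the tool arm_command, never from a script. Its argument "moves" is a list of rows, each a list of 3 entries, a list of its own where there are three numbers: the shift along the tool's x, y, z in m, then the turn, a rotation vector about the tool's x, y, z in rad, then the finger opening in m, from 0 to 0.0918. In form: [[[dx, dy, dz], [ax, ay, az], claw], ...]. A call has exactly 5 rows; each row is the pose to reach, as a shift and turn from the pose commanded when the call began, along the tool's axes at that moment; what a row does not reach only later rows make up. A row lasts 1/10 s, in which the tool goes at most 50 mm and 8.59 degrees, less where a joint would pass 70% of its speed; a pose out of reach is approached as far as the arm can. A call with a gripper value outside its range is refused whole. The fingers move at their own pace and stop on an object; "squeeze" is the grip in N (left out, the last holds). Time passes only in rows, so rows that repeat a pose let the fingers close, or fill a call up. It gives the time, the measured TCP pose, the force, the opening and the grip force at its end, in the units of the state.
- robot.observe(): the state, without advancing time (a new reading comes with each control period).
- robot.read_camera(name): name is "scene" or "top" or "wrist"; returns the picture (400x640x3 uint8, red, green, blue); there is no depth.
- robot.camera_model(name): a dict with "fx", "fy", "cx", "cy" (pixels), "R" (3x3) and "t" (3): a world point X has camera coordinates R X + t. Camera axes: x right, y down, z forward; pixel columns grow to the right and rows downward; lengths in m; the calibration is good to about 2 mm. The wrist camera is an equidistant fisheye: a pixel r from the principal point sees the ray r / f radians off the axis. A picture is of the moment at which its call begins: read the wrist's pose just before it. camera_model takes no time and is no camera call; for the wrist camera it gives the pose at the moment of the call.
- robot.hand_in(): hands the job in; it is judged then, once.
The state is a dict: "time": time; "qpos": joint angles; "qvel": joint speeds; "joint_efforts": joint torques, N m; "tool_pos": TCP position; "tool_rot": TCP orientation; "contact_force": force on the tool from outside, world axes, zero at the start; "torque": the same for the moment, N m; "opening": finger opening in m; "grip_force": force on a finger pad.
Only numpy, scipy, OpenCV 4.12 (cv2) and the standard library are available. Lean on these libraries where they do the work, as an engineer would, in place of code of your own. Each camera call takes 0.05 s, during which the arm holds its last target. There are 200 camera calls.

TASK

Pour all six stone tesserae from the yellow cup into the open hopper of the green feeder and stand the empty cup upright on the table. Then turn the feeder's red thumbscrew clockwise until it seats, back it off a quarter turn, and finish still gripping the thumbscrew there, so that I can tighten its lock nut. Leave the other things on the table alone.

Things in the scene. Friction and masses are not known exactly. Their poses are not given: they have to be found in the camera images.
- cup_center (a point): Yellow plastic cup, round, 75 mm high, open on top, flaring evenly from 53 mm outside diameter at its foot to 66 mm at its rim; wall 3 mm, floor 4 mm; 40 to 85 g when empty. It stands upright on the table, to the left or to the right of the feeder. This point lies on its axis half-way up (37.5 mm above its foot), z along its axis towards the mouth.
- tess0_c (a point): Stone tessera 1 of 6, a 15 mm cube of 10 g, brown, sand or blue, lying in the yellow cup at the start. This point is its centre. Stone slides on the cup's inside once that slopes by about 24 to 31 degrees.
- tess1_c (a point): Stone tessera 2 of 6, a 15 mm cube of 10 g, brown, sand or blue, lying in the yellow cup at the start. This point is its centre. Stone slides on the cup's inside once that slopes by about 24 to 31 degrees.
- tess2_c (a point): Stone tessera 3 of 6, a 15 mm cube of 10 g, brown, sand or blue, lying in the yellow cup at the start. This point is its centre. Stone slides on the cup's inside once that slopes by about 24 to 31 degrees.
- tess3_c (a point): Stone tessera 4 of 6, a 15 mm cube of 10 g, brown, sand or blue, lying in the yellow cup at the start. This point is its centre. Stone slides on the cup's inside once that slopes by about 24 to 31 degrees.
- tess4_c (a point): Stone tessera 5 of 6, a 15 mm cube of 10 g, brown, sand or blue, lying in the yellow cup at the start. This point is its centre. Stone slides on the cup's inside once that slopes by about 24 to 31 degrees.
- tess5_c (a point): Stone tessera 6 of 6, a 15 mm cube of 10 g, brown, sand or blue, lying in the yellow cup at the start. This point is its centre. Stone slides on the cup's inside once that slopes by about 24 to 31 degrees.
- hopper (a point): Centre of the inner floor, 16 mm above the table, of the feeder's hopper: a square open aluminium box, 122 mm square inside along its x and y, walls 4 mm, rim 71 mm above this floor. +x points to the thumbscrew. The feeder is bolted down; its green base plate (250 mm along x, 150 mm along y, 12 mm thick) is centred 50 mm along +x.
- hopper_mouth (a point): Centre of the hopper's open mouth, level with its rim, 87 mm above the table; same axes as the hopper point. 95 mm along +x from it stands a green bridge, 126 mm long along y, 22 mm wide, its top 102 mm above the table, which carries the thumbscrew; beyond it is only a low chute.
- wing (a point): Red thumbscrew with an upright axis, on the feeder's bridge: a flat wing 44 mm long (its x), 10 mm thick (its y), 26 mm high (z), to be gripped across its thickness from above. This point is the wing's centre, on the screw's axis, 131 mm above the table; foot at 118 mm, top at 144 mm. x and y turn with the screw; it does not rise. A white mark on top lies towards +x.
- thumbscrew (a joint): Turning angle of the thumbscrew, rad: 0 when it seats against its hard stop; grows as it is turned counter-clockwise seen from above (backed off), falls as it is turned clockwise; up to 3.0. It starts 0.5 to 1.5 from its seat. It stays where it is left (friction about 0.06 N m) and lifts the steel gate below it by 3 mm per rad; the gate is shut when the screw seats.
- glue_jar: Bystander: white jar with a blue cap, 64 mm across, 75 mm high, on the side of the feeder where the cup is not; origin at the centre of its foot.
- blue_lid: Bystander: flat blue lid, 80 mm across, 12 mm thick, lying beyond the feeder to the left; origin at the centre of its underside.
- brush: Bystander: brush lying beyond the feeder to the right; its x runs along it.
- tweezers: Bystander: tweezers 140 mm long with one blue leg, lying near the robot on the left; origin at the middle, x along them.
- hammer: Bystander: mosaic hammer lying near the robot on the right; x along its handle towards the head.
Mind the look-alikes: they are no part of the job. Of the things that look like the part that bears cup_center, take the one that is farthest to the robot's left at the start.

How it is judged:
By the outcome, as a careful person would: the job done as asked, in the order asked, and still so for the second after the job is handed in, while the arm keeps its last pose, push and grip.
It also fails if it takes over 72 s, if anything falls off the work surface, if the arm or the gripper's body presses on something with over 40 N, if the wrist force passes 120 N, or if a joint passes its speed limit or range.

## Working session

There is one attempt and no reset: what is moved stays moved. The work goes in short steps, Python scripts to look and compute and a tool call to move; the robot and the scene stay as the last step left them, time stands still between calls to the robot, and variables do not carry over. Pictures are saved under pics/ and viewed, at most 13 in all, crops included, and the job is handed in when it is done.

Besides the shell and the picture viewer there is one more tool, called after "Request:" as a command line: name --argument value ..., lists and objects as JSON in quotes. arm_command: Moves the arm, as the interface text tells. Its arguments: {"type":"object","properties":{"moves":{"type":"array"},"squeeze":{"type":"number"}},"required":["moves"]}

```bash
mkdir -p pics; ls; python3 - <<'E'
from cell import robot
import cv2
for n in("scene","top"):
    m=robot.camera_model(n);print(n,{k:(v.round(3).tolist() if hasattr(v,'round') and hasattr(v,'tolist') else v) for k,v in m.items()})
    cv2.imwrite(f"pics/{n}0.png",robot.read_camera(n)[:,:,::-1])
s=robot.observe();print(s)
E
```

```text
pics
scene {'fx': 495.80790948614305, 'fy': 495.80790948614305, 'cx': 320.7185975503974, 'cy': 201.01810169446344, 'R': [[-0.459, 0.889, 0.01], [0.744, 0.39, -0.543], [-0.486, -0.242, -0.84]], 't': [0.245, -0.329, 1.757]}
top {'fx': 483.1618567136099, 'fy': 483.1618567136099, 'cx': 316.26251876927597, 'cy': 194.7235037367612, 'R': [[0.023, -1.0, -0.004], [-0.991, -0.023, -0.134], [0.133, 0.007, -0.991]], 't': [-0.034, 0.544, 1.619]}
{'time': 0.1, 'qpos': array([-1.34697156e+00,  3.42641218e-01,  1.52489562e+00, -1.84856136e-06,
        1.27538694e+00, -1.46008922e-01]), 'qvel': array([ 0.00119854, -0.0007832 , -0.00262173, -0.00048968,  0.00180953,
        0.00113407]), 'joint_efforts': array([ 2.83980822e-03, -4.32004237e+01, -2.44692582e+01,  7.18077784e-02,
        5.26098534e-02, -6.35492120e-05]), 'tool_pos': array([ 0.18970462, -0.48915496,  0.22612962]), 'tool_rot': array([-3.14027543e+00, -1.91917356e-04,  3.69834101e-01]), 'contact_force': array([-0.11711817, -0.3467893 , -0.47115836]), 'torque': array([-0.00979138, -0.02583811,  0.01796919]), 'grip_force': 0.0, 'opening': 0.09134282363542844}
```

View pics/top0.png

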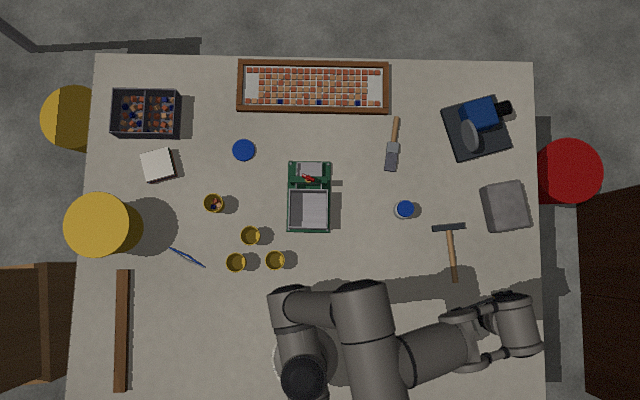

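View pics/scene0.png

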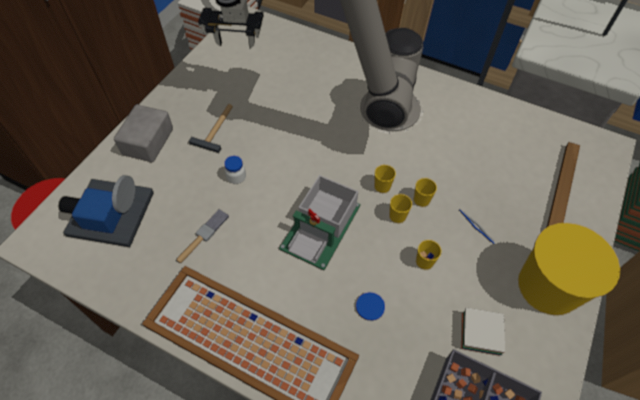

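The top view shows the filled cup farthest left at (214,203), with empty look-alikes at (250,235), (236,262) and (275,260). The feeder's hopper is at (308,212) and the red screw at (308,179). The scene view shows the same cup at (428,255), the hopper at (330,200) and the screw at (313,215).

```bash
cat > h.py <<'E'
import numpy as np, cv2
def ray(m,u,v):
    d=m["R"].T@np.array([(u-m["cx"])/m["fx"],(v-m["cy"])/m["fy"],1]); return -m["R"].T@m["t"],d
def onz(m,u,v,z):
    c,d=ray(m,u,v); return c+d*(z-c[2])/d[2]
def tri(r):
    A=0;b=0
    for c,d in r:
        d=d/np.linalg.norm(d);P=np.eye(3)-np.outer(d,d);A=A+P;b=b+P@c
    return np.linalg.solve(A,b)
def blobs(im,lo,hi,amin=10):
    k=cv2.inRange(cv2.cvtColor(im,cv2.COLOR_RGB2HSV),np.array(lo),np.array(hi))
    n,l,s,c=cv2.connectedComponentsWithStats(k); return k,l,[(i,s[i].tolist(),c[i].round(1).tolist()) for i in range(1,n) if s[i][4]>=amin]
E
python3 - <<'E'
from h import *
from cell import robot
ims={};R={}
for n in("top","scene"):
    m=robot.camera_model(n);im=cv2.cvtColor(cv2.imread(f"pics/{n}0.png"),cv2.COLOR_BGR2RGB);R[n]=m
    for nm,lo,hi in(("yel",(20,120,60),(32,255,255)),("red",(0,170,70),(6,255,255)),("green",(45,80,30),(85,255,255))):
        for b in blobs(im,lo,hi)[2]: 
            if nm!="red" or abs(b[2][0]-311)<15: print(n,nm,b[1:])
E
python3 - <<'E'
import cv2,numpy as np
a=cv2.imread("pics/top0.png")[150:280,190:340];b=cv2.imread("pics/scene0.png")[160:290,280:450]
a=cv2.resize(a,None,fx=2.6,fy=2.6,interpolation=cv2.INTER_CUBIC);b=cv2.resize(b,None,fx=2.4,fy=2.6,interpolation=cv2.INTER_CUBIC)
cv2.imwrite("pics/crop.png",np.hstack([a,b])[:,:800])
E
```

```text
top yel ([40, 85, 52, 68, 2676], [66.7, 116.5])
top yel ([305, 179, 6, 4, 10], [307.5, 181.1])
top yel ([63, 192, 81, 66, 3791], [98.8, 224.9])
top yel ([203, 193, 21, 20, 182], [212.2, 201.9])
top yel ([240, 226, 20, 19, 277], [250.1, 234.8])
top yel ([265, 250, 20, 20, 279], [274.9, 259.6])
top yel ([226, 252, 20, 20, 271], [235.9, 261.6])
top red ([302, 175, 12, 6, 24], [308.4, 177.5])
top green ([288, 162, 18, 27, 233], [293.2, 175.9])
top green ([311, 162, 20, 31, 232], [324.3, 176.3])
top green ([297, 184, 23, 5, 97], [308.7, 185.9])
top green ([328, 194, 2, 18, 19], [328.8, 202.5])
top green ([287, 210, 1, 12, 12], [287.0, 215.5])
top green ([287, 229, 43, 4, 101], [308.1, 230.5])
scene yel ([375, 165, 21, 28, 462], [383.8, 177.9])
scene yel ([414, 178, 23, 29, 484], [424.1, 191.4])
scene yel ([390, 194, 22, 29, 499], [399.6, 207.5])
scene yel ([310, 220, 7, 5, 15], [312.4, 222.7])
scene yel ([518, 222, 103, 93, 6807], [567.8, 268.8])
scene yel ([416, 240, 25, 29, 478], [427.4, 253.6])
scene red ([309, 210, 10, 13, 52], [313.0, 215.9])
scene green ([631, 167, 9, 41, 66], [635.3, 187.7])
scene green ([625, 169, 12, 46, 78], [630.2, 192.9])
scene green ([621, 175, 19, 52, 127], [628.0, 209.1])
scene green ([636, 186, 4, 20, 41], [637.9, 197.3])
scene green ([280, 207, 79, 62, 865], [317.4, 237.3])
scene green ([617, 235, 23, 12, 71], [627.9, 240.4])
```

View pics/crop.png

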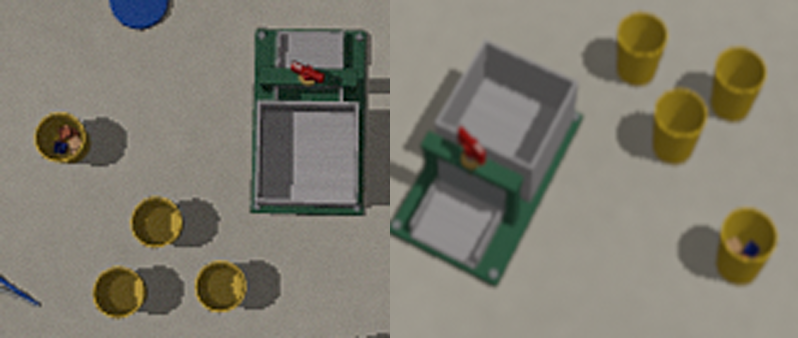

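The crop shows the stones in the left cup, whose rim centre is at full-image pixel (213.5,203). The feeder sits square to the table, its base corners at crop pixels (256,29), (366,29), (364,214) and (252,214). The wing runs from about (292,66) to (322,78) in the crop.

```bash
python3 - <<'E'
from h import *
from cell import robot
m=robot.camera_model("top");s=robot.camera_model("scene")
print("cams",ray(m,0,0)[0],ray(s,0,0)[0])
f=lambda x,y:(190+x/2.6-.3,150+y/2.6-.3)
print("cup rim",onz(m,213.3,202.8,.075)," scene rim",onz(s,428.3,250,.075))
# wide mask for rim radius check
print("d",np.linalg.norm(onz(m,203,203,.075)-onz(m,224,203,.075)))
c=[onz(m,*f(*p),.012) for p in((256,29),(366,29),(364,214),(252,214))];print(np.round(c,3));print("base c",np.mean(c,0))
# wing
im=cv2.cvtColor(cv2.imread("pics/top0.png"),cv2.COLOR_BGR2RGB)
im2=cv2.cvtColor(cv2.imread("pics/scene0.png"),cv2.COLOR_BGR2RGB)
for n,i,mm,z0 in(("top",im,m,308),("scene",im2,s,313)):
    k=(i[...,0]>70)&(i[...,0].astype(int)>2.2*i[...,1])&(i[...,0].astype(int)>2.2*i[...,2])
    k[:, :z0-12]=0;k[:,z0+13:]=0;k[:170]=0;k[230:]=0
    y,x=np.nonzero(k);print(n,len(x),x.mean(),y.mean(),x.min(),x.max(),y.min(),y.max())
    print(onz(mm,x.mean(),y.mean(),.138))
    P=np.array([onz(mm,a,b,.144)[:2] for a,b in zip(x,y)]);w,v=np.linalg.eigh(np.cov(P.T));print(w**.5,np.degrees(np.arctan2(v[1,1],v[0,1])))
E
```

```text
cams [ 0.32406548 -0.0330934   1.67701859] [1.21227191 0.33557206 1.29402238]
cup rim [0.50475231 0.3213892  0.075     ]  scene rim [0.51116034 0.32122015 0.075     ]
d 0.07021433516481095
[[ 0.666  0.08   0.012]
 [ 0.669 -0.068  0.012]
 [ 0.42  -0.071  0.012]
 [ 0.417  0.078  0.012]]
base c [0.54298373 0.00459213 0.012     ]
top 37 308.18918918918916 177.72972972972974 302 313 175 180
[0.58612924 0.00504401 0.138     ]
[0.00356133 0.01016591] 73.595351136225
scene 57 313.17543859649123 215.87719298245614 309 319 209 222
[0.59482228 0.00653208 0.138     ]
[0.00388601 0.01263335] 61.85314520300471
```

```bash
cat >> h.py <<'E'
from scipy.spatial.transform import Rotation as Ro
import json,os
def rot(rpy): return Ro.from_euler('xyz',rpy)
def zdir(tool_z,tool_y):
    "rotation from tool z and approx tool y"
    z=np.array(tool_z,float);z/=np.linalg.norm(z);y=np.array(tool_y,float);y-=z*(y@z);y/=np.linalg.norm(y)
    return Ro.from_matrix(np.c_[np.cross(y,z),y,z])
def delta(p0,r0,p1,r1):
    d=r0.inv().apply(np.array(p1)-p0);w=(r0.inv()*r1).as_rotvec()
    n=max(np.linalg.norm(d)/.05,np.degrees(np.linalg.norm(w))/8.59)
    print("shift",d.round(3).tolist(),"turn",w.round(3).tolist(),"rows",round(n,1))
def log(s):
    with open("log.txt","a") as f:f.write(json.dumps([list(s["qpos"]),list(s["tool_pos"]),list(s["tool_rot"])])+"\n")
E
python3 - <<'E'
from h import *
from cell import robot
s=robot.observe();log(s)
delta(s["tool_pos"],rot(s["tool_rot"]),[.42,-.25,.33],rot([3.1416,0,.0]))
E
```

```text
shift [0.301, -0.14, -0.104] turn [-0.001, 0.0, 0.37] rows 7.0
```

Request:
arm_command --moves '[[[0.04, -0.02, -0.016], [0, 0, 0.07], 0.09], [[0.08, -0.04, -0.032], [0, 0, 0.14], 0.09], [[0.12, -0.06, -0.05], [0, 0, 0.21], 0.09], [[0.16, -0.08, -0.07], [0, 0, 0.29], 0.09], [[0.2, -0.1, -0.09], [0, 0, 0.37], 0.09]]'

```text
time: 0.6
tool_pos: [0.3408, -0.3223, 0.3172]
tool_rot: [-3.141, 0.0, -0.004]
contact_force: [0.8, -0.6, -0.1]
opening: 0.0899
grip_force: 0.0
```

```bash
python3 - <<'E'
from h import *
from cell import robot
s=robot.observe();log(s);print(s["time"],s["qpos"].round(3),s["tool_pos"],s["tool_rot"])
E
```

```text
0.6 [-0.921  0.179  1.495 -0.     1.467  0.654] [ 0.34081713 -0.32232537  0.31721139] [-3.14108945e+00  4.07802971e-04 -3.87314012e-03]
```

Request:
arm_command --moves '[[[0.02, -0.045, 0], [0, 0, 0], 0.09], [[0.04, -0.09, 0], [0, 0, 0], 0.09], [[0.06, -0.135, 0], [0, 0, 0], 0.09], [[0.07, -0.18, 0], [0, 0, 0], 0.09], [[0.08, -0.225, 0], [0, 0, 0], 0.09]]'

```text
time: 1.1
tool_pos: [0.4202, -0.097, 0.3164]
tool_rot: [-3.141, 0.001, -0.0]
contact_force: [0.5, -0.3, -0.7]
opening: 0.0896
grip_force: 0.0
```

```bash
python3 - <<'E'
from h import *
from cell import robot
s=robot.observe();log(s);print(s["time"],s["qpos"].round(3),s["tool_pos"],s["tool_rot"])
E
```

```text
1.1 [-0.405  0.106  1.586  0.     1.451  1.166] [ 0.42020839 -0.0970027   0.31640266] [-3.14136831e+00  5.22337790e-04 -8.45512603e-05]
```

Request:
arm_command --moves '[[[0.0, -0.045, 0], [0.1, 0, 0], 0.09], [[0.0, -0.09, 0], [0.2, 0, 0], 0.09], [[0.0, -0.135, 0], [0.3, 0, 0], 0.09], [[0.0, -0.18, 0], [0.4, 0, 0], 0.09], [[0.0, -0.225, 0], [0.5, 0, 0], 0.09]]'

```text
time: 1.6
tool_pos: [0.4201, 0.1277, 0.3169]
tool_rot: [-2.638, 0.0, -0.0]
contact_force: [0.5, 0.7, 0.3]
opening: 0.0897
grip_force: 0.0
```

```bash
python3 - <<'E'
from h import *
from cell import robot
s=robot.observe();log(s);print(s["time"],s["qpos"].round(3),s["tool_pos"],s["tool_rot"],s["tool_rot"])
from scipy.optimize import least_squares
D=[json.loads(l) for l in open("log.txt")]
Rz=lambda a:Ro.from_rotvec([0,0,a]);Ry=lambda a:Ro.from_rotvec([0,a,0])
def fk(q,p,sg):
    a1,d1,L1,ox,L2,Lt,lat=p[:7]
    r=Rz(q[0]);x=np.array([a1,lat,d1])
    R2=Ry(q[1]);x=x+R2.apply([0,0,L1]);R3=R2*Ry(q[2]);x=x+R3.apply([ox,0,L2])
    R4=R3*Rz(sg[0]*q[3])*Ry(q[4]);x=x+R4.apply([0,0,Lt]);
    R6=R4*Rz(sg[1]*q[5]+np.pi/2)
    return r.apply(x),r*R6
for sg in((1,1),(-1,1),(1,-1),(-1,-1)):
    f=lambda p:np.concatenate([fk(q,p,sg)[0]-t for q,t,_ in D]+[.001*(np.array(p)-[0,.3,.4,0,.4,.2,.07])])
    o=least_squares(f,[0,.3,.4,0,.4,.2,.07]);print(sg,np.abs(o.fun[:-7]).max(),o.x.round(4),[np.degrees((fk(q,o.x,sg)[1].inv()*rot(e)).magnitude()).round(1) for q,_,e in D])
E
```

```text
1.6 [-0.244  0.108  1.69   0.489  1.487  1.25 ] [0.42007526 0.12770031 0.31687588] [-2.63783596e+00  1.22317796e-04 -4.38637511e-04] [-2.63783596e+00  1.22317796e-04 -4.38637511e-04]
(1, 1) 7.535421474580417e-07 [-0.      0.2229  0.5062  0.0465  0.3796  0.3181  0.0764] [np.float64(0.0), np.float64(0.0), np.float64(0.0), np.float64(0.0)]
(-1, 1) 0.042639634112681124 [ 0.1024 -0.3379  0.9269  0.5109  0.2665 -0.2837  0.0804] [np.float64(0.0), np.float64(0.0), np.float64(0.0), np.float64(56.1)]
(1, -1) 7.535421474580417e-07 [-0.      0.2229  0.5062  0.0465  0.3796  0.3181  0.0764] [np.float64(16.7), np.float64(74.9), np.float64(133.6), np.float64(143.2)]
(-1, -1) 0.042639634112681124 [ 0.1024 -0.3379  0.9269  0.5109  0.2665 -0.2837  0.0804] [np.float64(16.7), np.float64(74.9), np.float64(133.6), np.float64(152.1)]
```

```bash
cat >> h.py <<'E'
from scipy.optimize import least_squares
P7=[0,.2229,.5062,.0465,.3796,.3181,.0764]
Rz=lambda a:Ro.from_rotvec([0,0,a]);Ry=lambda a:Ro.from_rotvec([0,a,0])
LO=np.array([-2.53,-.77,.04,-1,.28,-3.11]);HI=np.array([2.53,2.02,2.7,4.14,2.66,3.11])
def fk(q):
    a1,d1,L1,ox,L2,Lt,lat=P7
    r=Rz(q[0]);R2=Ry(q[1]);R3=R2*Ry(q[2]);R4=R3*Rz(q[3])*Ry(q[4])
    x=np.array([a1,lat,d1])+R2.apply([0,0,L1])+R3.apply([ox,0,L2])+R4.apply([0,0,Lt])
    return r.apply(x),r*R4*Rz(q[5]+np.pi/2)
def ik(p,R,q0):
    f=lambda q:np.r_[fk(q)[0]-p,.3*(fk(q)[1].inv()*R).as_rotvec()]
    o=least_squares(f,np.clip(q0,LO+.02,HI-.02),bounds=(LO,HI));return o.x,np.abs(o.fun).max()
def tooldir(az,el): a,e=np.radians([az,el]);return np.array([np.cos(a)*np.cos(e),np.sin(a)*np.cos(e),np.sin(e)])
E
python3 - <<'E'
from h import *
from cell import robot
m=robot.camera_model("top");
for px in((250,235),(236,262),(275,260)):print(onz(m,*px,.075).round(3))
q0=robot.observe()["qpos"];cup=np.array([.508,.321,0])
for az in(10,25,35,45,55):
  for sy in(1,-1):
    z=tooldir(az,-35);y=np.cross([0,0,1],z)*sy
    Rg=zdir(z,y);g=cup+[0,0,.05]-.003*z;tcp=g+.019*z
    q,e=ik(tcp,Rg,q0);qa,ea=ik(tcp-.13*z,Rg,q)
    print(az,sy,q.round(2),round(e,4),qa.round(2),round(ea,4))
    if e>.002: continue
    ex=Rg.inv().apply([0,0,1]) # cup axis in tool
    for paz in(0,20,40):
     for phi in(150,-150):
      z2=tooldir(paz,0);y2=np.cross([0,0,1],z2)*sy
      Rp=zdir(z2,y2)*Rz(np.radians(phi));a=Rp.apply(ex)
      mouth=np.array([.493,.004,.125]);gp=mouth-.025*a;t=gp+.022*z2
      best=min((ik(t,Rp,np.r_[qa[:5],s]) for s in(-2,0,2)),key=lambda o:o[1])
      if best[1]<.002: print("   pour",paz,phi,best[0].round(2),a.round(2),t.round(3))
E
```

```text
[0.4   0.194 0.075]
[0.311 0.237 0.075]
[0.32  0.109 0.075]
10 1 [0.61 0.72 2.19 3.67 0.75 1.43] 0.0 [0.77 0.47 2.38 3.9  0.73 1.32] 0.0
   pour 0 150 [-0.3   1.19  2.62  2.76  2.21 -2.33] [-0.57 -0.41 -0.71] [0.529 0.014 0.143]
   pour 0 -150 [-0.4   1.19  2.62  2.65  2.18 -1.35] [-0.57  0.41 -0.71] [ 0.529 -0.006  0.143]
   pour 20 150 [-0.68  1.1   2.55  2.06  1.82 -2.54] [-0.4  -0.58 -0.71] [0.524 0.026 0.143]
   pour 20 -150 [-0.72  1.07  2.51  2.03  1.77 -1.43] [-0.68  0.19 -0.71] [0.531 0.007 0.143]
   pour 40 150 [-0.8   0.97  2.34  1.64  1.58 -2.26] [-0.18 -0.68 -0.71] [0.514 0.035 0.143]
   pour 40 -150 [-0.81  0.95  2.28  1.64  1.58 -1.14] [-0.7  -0.05 -0.71] [0.527 0.02  0.143]
10 -1 [ 0.56  0.53  1.89 -1.    0.28  2.88] 0.1057 [ 0.62  0.23  2.14 -1.    0.28  2.91] 0.0912
25 1 [0.44 0.71 2.26 3.14 0.79 1.57] 0.0 [0.44 0.45 2.51 3.14 0.78 1.57] 0.0
   pour 0 150 [-0.3   1.19  2.62  2.76  2.21 -2.33] [-0.57 -0.41 -0.71] [0.529 0.014 0.143]
   pour 0 -150 [-0.4   1.19  2.62  2.65  2.18 -1.35] [-0.57  0.41 -0.71] [ 0.529 -0.006  0.143]
   pour 20 150 [-0.68  1.1   2.55  2.06 
[... 4170 characters left out ...]
8 -1.14] [-0.7  -0.05 -0.71] [0.527 0.02  0.143]
55 -1 [ 0.11  0.72  2.19  2.14  0.82 -1.33] 0.0 [-0.15  0.47  2.37  1.81  0.86 -1.21] 0.0
   pour 0 150 [-0.3   1.19  2.62  2.76  2.21  0.82] [-0.57 -0.41 -0.71] [0.529 0.014 0.143]
   pour 0 -150 [-0.4   1.19  2.62  2.65  2.18  1.79] [-0.57  0.41 -0.71] [ 0.529 -0.006  0.143]
   pour 20 150 [-0.68  1.1   2.55  2.06  1.82  0.61] [-0.4  -0.58 -0.71] [0.524 0.026 0.143]
   pour 20 -150 [-0.72  1.07  2.51  2.03  1.77  1.71] [-0.68  0.19 -0.71] [0.531 0.007 0.143]
   pour 40 150 [-0.8   0.97  2.34  1.64  1.58  0.89] [-0.18 -0.68 -0.71] [0.514 0.035 0.143]
   pour 40 -150 [-0.81  0.95  2.28  1.64  1.58  2.  ] [-0.7  -0.05 -0.71] [0.527 0.02  0.143]
```

```bash
python3 - <<'E'
from h import *
from cell import robot
s=robot.observe();z=tooldir(50,-35);y=np.cross([0,0,1],z);R=zdir(z,y)
g=np.array([.508,.321,.05])-.003*z;t=g+.019*z-.2*z
delta(s["tool_pos"],rot(s["tool_rot"]),t,R);print(t,R.as_euler('xyz'))
print(ik(t,R,s["qpos"]))
E
```

```text
shift [-0.009, 0.01, 0.179] turn [0.765, 0.028, 2.029] rows 14.5
[0.4111165  0.20553874 0.15553806] [-3.14159265  0.95993109 -2.26892803]
(array([-0.29455117,  0.28026179,  2.49813374,  1.69876712,  0.86262551,
        2.01545704]), np.float64(5.711410344666489e-10))
```

Request:
arm_command --moves '[[[0, 0, 0], [0.05, 0, 0.135], 0.0918], [[0, 0, 0], [0.1, 0.004, 0.27], 0.0918], [[0, 0, 0], [0.15, 0.005, 0.405], 0.0918], [[0, 0, 0], [0.2, 0.007, 0.54], 0.0918], [[0, 0, 0], [0.255, 0.009, 0.676], 0.0918]]'

```text
time: 2.1
tool_pos: [0.4202, 0.1259, 0.3164]
tool_rot: [-2.488, 0.375, -0.582]
contact_force: [0.3, -0.2, 0.0]
opening: 0.0922
grip_force: 0.0
```

Request:
arm_command --moves '[[[0, 0, 0], [0.05, 0, 0.135], 0.0918], [[0, 0, 0], [0.1, 0.004, 0.27], 0.0918], [[0, 0, 0], [0.15, 0.005, 0.405], 0.0918], [[0, 0, 0], [0.2, 0.007, 0.54], 0.0918], [[0, 0, 0], [0.255, 0.009, 0.676], 0.0918]]'

```text
time: 2.6
tool_pos: [0.4202, 0.1258, 0.3164]
tool_rot: [-2.599, 0.764, -1.249]
contact_force: [0.2, 1.2, -0.7]
opening: 0.0919
grip_force: 0.0
```

```bash
python3 - <<'E'
from h import *
from cell import robot
s=robot.observe();z=tooldir(50,-35);y=np.cross([0,0,1],z);R=zdir(z,y)
g=np.array([.508,.321,.05])-.003*z;t=g+.019*z-.2*z
print(s["qpos"].round(2),s["tool_pos"]);delta(s["tool_pos"],rot(s["tool_rot"]),t,R)
E
```

```text
[-0.54  0.03  2.02  0.91  1.39  2.18] [0.42018231 0.12583887 0.31637468]
shift [0.055, 0.074, 0.154] turn [0.253, 0.006, 0.672] rows 4.8
```

Request:
arm_command --moves '[[[0.01, 0.013, 0.03], [0.05, 0, 0.134], 0.0918], [[0.02, 0.028, 0.06], [0.1, 0.004, 0.268], 0.0918], [[0.03, 0.043, 0.09], [0.15, 0.005, 0.402], 0.0918], [[0.042, 0.058, 0.12], [0.2, 0.006, 0.536], 0.0918], [[0.055, 0.074, 0.154], [0.253, 0.006, 0.672], 0.0918]]'

```text
time: 3.1
tool_pos: [0.4118, 0.2022, 0.164]
tool_rot: [-3.106, 0.964, -2.209]
contact_force: [1.3, 1.3, 0.6]
opening: 0.0922
grip_force: 0.0
```

```bash
python3 - <<'E'
from h import *
from cell import robot
s=robot.observe();print(s["qpos"].round(2),s["tool_pos"],s["tool_rot"])
m=robot.camera_model("wrist");im=robot.read_camera("wrist");cv2.imwrite("pics/w1.png",im[:,:,::-1])
np.savez("w1.npz",**{k:np.array(v) for k,v in m.items()})
c=-m["R"].T@m["t"];print("cam",c)
def proj(X):
    p=m["R"]@X+m["t"];th=np.arctan2(np.hypot(p[0],p[1]),p[2]);u=p[:2]/np.hypot(p[0],p[1])*th*m["fx"];return u[0]+m["cx"],u[1]+m["cy"]
print("exp rim",proj(np.array([.508,.321,.075])),"foot",proj(np.array([.508,.321,0])))
for b in blobs(im,(20,120,50),(34,255,255),60)[2]:print(b[1:])
E
```

```text
[-0.32  0.26  2.48  1.63  0.88  2.04] [0.41181311 0.20217284 0.16396746] [-3.10574532  0.96435083 -2.20937709]
cam [0.30434468 0.06738591 0.1919175 ]
exp rim (np.float64(325.2797498159179), np.float64(198.48302199388243)) foot (np.float64(326.54584351869596), np.float64(140.27520883280536))
([432, 1, 104, 127, 9613], [478.4, 67.8])
([285, 7, 102, 202, 13413], [333.1, 101.3])
([0, 131, 17, 16, 104], [7.5, 137.3])
([426, 187, 91, 81, 4926], [469.3, 219.5])
([163, 258, 23, 47, 481], [172.0, 281.0])
([467, 259, 22, 46, 474], [479.7, 281.2])
([313, 301, 241, 32, 1336], [446.6, 320.4])
([438, 376, 14, 24, 145], [445.9, 386.4])
```

View pics/w1.png

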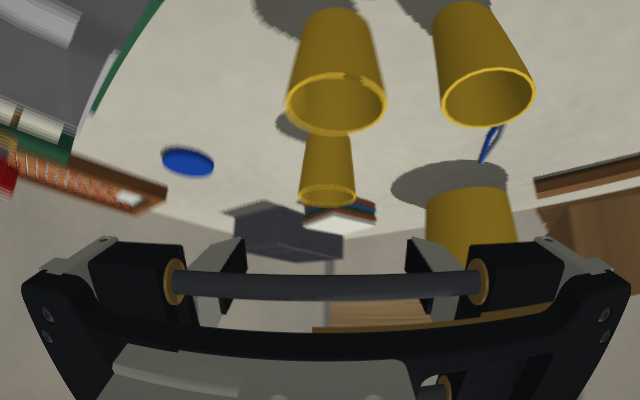

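The wrist view, which is upside down, shows the target cup's rim at about (327,196) against the expected (325,198), so the position holds. It also shows the camera hangs below the gripper, so I'll flip the tool half a turn to clear the nearest look-alike.

Request:
arm_command --moves '[[[0, 0, 0], [0, 0, -0.14], 0.0918], [[0, 0, 0], [0, 0, -0.28], 0.0918], [[0, 0, 0], [0, 0, -0.42], 0.0918], [[0, 0, 0], [0, 0, -0.56], 0.0918], [[0, 0, 0], [0, 0, -0.7], 0.0918]]'

```text
time: 3.65
tool_pos: [0.4132, 0.202, 0.166]
tool_rot: [-2.369, 0.656, -1.237]
contact_force: [0.9, 0.1, -0.5]
opening: 0.0917
grip_force: 0.0
```

Request:
arm_command --moves '[[[0, 0, 0], [0, 0, -0.14], 0.0918], [[0, 0, 0], [0, 0, -0.28], 0.0918], [[0, 0, 0], [0, 0, -0.42], 0.0918], [[0, 0, 0], [0, 0, -0.56], 0.0918], [[0, 0, 0], [0, 0, -0.7], 0.0918]]'

```text
time: 4.15
tool_pos: [0.4132, 0.202, 0.166]
tool_rot: [-2.178, 0.111, -0.755]
contact_force: [0.2, 0.7, -0.3]
opening: 0.0917
grip_force: 0.0
```

Request:
arm_command --moves '[[[0, 0, 0], [0, 0, -0.14], 0.0918], [[0, 0, 0], [0, 0, -0.28], 0.0918], [[0, 0, 0], [0, 0, -0.42], 0.0918], [[0, 0, 0], [0, 0, -0.56], 0.0918], [[0, 0, 0], [0, 0, -0.7], 0.0918]]'

```text
time: 4.65
tool_pos: [0.4132, 0.2019, 0.1661]
tool_rot: [-2.255, -0.457, -0.333]
contact_force: [0.2, -0.2, 0.0]
opening: 0.0917
grip_force: 0.0
```

Request:
arm_command --moves '[[[0, 0, 0], [0, 0, -0.14], 0.0918], [[0, 0, 0], [0, 0, -0.28], 0.0918], [[0, 0, 0], [0, 0, -0.42], 0.0918], [[0, 0, 0], [0, 0, -0.56], 0.0918], [[0, 0, 0], [0, 0, -0.7], 0.0918]]'

```text
time: 5.15
tool_pos: [0.4132, 0.202, 0.1661]
tool_rot: [-2.73, -0.904, 0.386]
contact_force: [0.4, -0.4, -0.8]
opening: 0.0919
grip_force: 0.0
```

```bash
python3 - <<'E'
from h import *
from cell import robot
s=robot.observe();z=tooldir(50,-35);y=-np.cross([0,0,1],z);R=zdir(z,y)
g=np.array([.509,.321,.05])-.003*z;t=g+.019*z
print(s["qpos"].round(2),s["tool_pos"]);delta(s["tool_pos"],rot(s["tool_rot"]),t,R);delta(s["tool_pos"],rot(s["tool_rot"]),t-.12*z,R)
E
```

```text
[-0.32  0.25  2.47  1.62  0.88 -0.76] [0.41322791 0.20195702 0.16605449]
shift [-0.009, 0.003, 0.208] turn [-0.017, -0.005, -0.294] rows 4.2
shift [-0.008, 0.001, 0.088] turn [-0.017, -0.005, -0.294] rows 2.0
```

Request:
arm_command --moves '[[[-0.002, 0, 0.02], [-0.005, 0, -0.1], 0.0918], [[-0.005, 0.001, 0.04], [-0.01, -0.005, -0.2], 0.0918], [[-0.008, 0.001, 0.065], [-0.017, -0.005, -0.294], 0.0918], [[-0.008, 0.001, 0.088], [-0.017, -0.005, -0.294], 0.0918], [[-0.008, 0.001, 0.088], [-0.017, -0.005, -0.294], 0.0918]]'

```text
time: 5.65
tool_pos: [0.4552, 0.2573, 0.1086]
tool_rot: [-3.13, -0.96, 0.862]
contact_force: [0.5, 0.2, 0.2]
opening: 0.0921
grip_force: 0.0
```

```bash
python3 - <<'E'
from h import *
from cell import robot
s=robot.observe();z=tooldir(50,-35);y=-np.cross([0,0,1],z);R=zdir(z,y)
g=np.array([.509,.321,.05])-.003*z;t=g+.019*z
print(s["qpos"].round(2),s["tool_pos"],s["tool_rot"],R.as_euler('xyz'));delta(s["tool_pos"],rot(s["tool_rot"]),t,R)
E
```

```text
[-0.07  0.49  2.41  2.03  0.83 -1.29] [0.4551864  0.25728977 0.10858206] [-3.13002235 -0.96043614  0.86192112] [ 3.14159265 -0.95993109  0.87266463]
shift [-0.0, 0.001, 0.118] turn [-0.003, -0.001, -0.006] rows 2.4
```

Request:
arm_command --moves '[[[0, 0.001, 0.03], [0, 0, 0], 0.0918], [[0, 0.001, 0.06], [0, 0, 0], 0.0918], [[0, 0.001, 0.09], [0, 0, 0], 0.0918], [[0, 0.001, 0.11], [0, 0, 0], 0.0918], [[0, 0.001, 0.118], [0, 0, 0], 0.0918]]'

```text
time: 6.15
tool_pos: [0.5181, 0.33, 0.0416]
tool_rot: [-3.131, -0.961, 0.86]
contact_force: [-0.2, 0.3, 0.3]
opening: 0.0917
grip_force: 0.0
```

Request:
arm_command --moves '[[[0, 0, 0], [0, 0, 0], 0.075], [[0, 0, 0], [0, 0, 0], 0.065], [[0, 0, 0], [0, 0, 0], 0.055], [[0, 0, 0], [0, 0, 0], 0.05], [[0, 0, 0], [0, 0, 0], 0.05]]' --squeeze 25

```text
time: 6.65
tool_pos: [0.5174, 0.3291, 0.0421]
tool_rot: [-3.131, -0.961, 0.859]
contact_force: [-2.5, -1.5, 4.0]
opening: 0.0617
grip_force: 24.8
```

```bash
python3 - <<'E'
from h import *
from cell import robot
s=robot.observe();print(s["tool_pos"],s["tool_rot"],s["contact_force"],s["opening"],s["grip_force"])
cv2.imwrite("pics/s1.png",cv2.resize(robot.read_camera("scene")[160:310,330:530,::-1],None,fx=3,fy=3,interpolation=cv2.INTER_CUBIC))
E
```

```text
[0.51744351 0.32913439 0.04209655] [-3.13076706 -0.96091063  0.85858213] [-2.47324313 -1.46034678  3.95429113] 0.06170623705953912 24.776380545699794
```

View pics/s1.png

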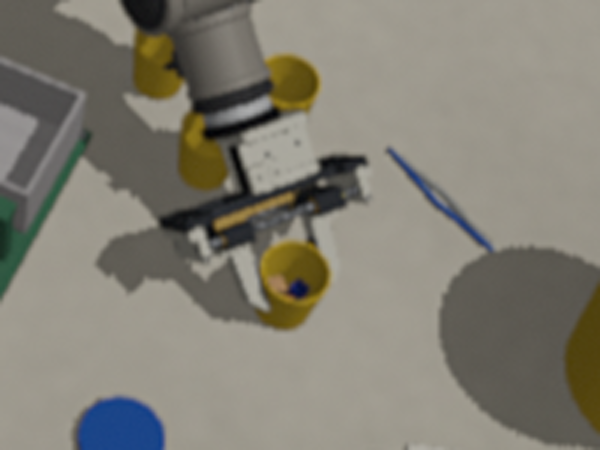

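Gripped: the 61.7 mm opening matches the cup's diameter 50 mm up. The view shows the cup between the pads with the stones still inside, the other cups untouched.

```bash
cat > plan.py <<'E'
from h import *
E0=rot([-3.131,-.961,.859]).inv().apply([0,0,1])  # cup axis in tool
def pose(az,el,phi,c=None,mouth=None):
    z=tooldir(az,el);R=zdir(z,-np.cross([0,0,1],z))*Rz(np.radians(phi));a=R.apply(E0)
    if c is None:c=np.array(mouth)-.025*a
    return np.array(c)+.016*z,R,a
def rows(p0,r0,poses,claw):
    out=[]
    for p,R,*_ in poses:
        out.append([r0.inv().apply(p-p0).round(3).tolist(),(r0.inv()*R).as_rotvec().round(3).tolist(),claw])
    print(json.dumps(out))
E
python3 - <<'E'
from plan import *
from cell import robot
s=robot.observe();p0=s["tool_pos"];r0=rot(s["tool_rot"]);q=s["qpos"]
print("lift");rows(p0,r0,[(p0+[0,0,h],r0) for h in(.02,.06,.1,.145,.19)],.05)
p1=p0+[0,0,.19]
W=[(p1,r0)]
f=lambda t:pose(49-4*t,-35+35*t,0,c=np.array([.509,.319,.241])*(1-t)+np.array([.485,.03,.215])*t)
L=[f(t) for t in np.linspace(.1,1,10)]
print("B1");rows(p1,r0,L[:5],.05);print("B2");rows(L[4][0],L[4][1],L[5:],.05)
C=[pose(45,0,ph,mouth=[.493,.02,.19]) for ph in (8,16,24,32,40,48,56,64,72,80,86,92,97,102,107,111,115,118,121,124,127,130,133,136,139,142,146,150,154,156)]
cur=L[-1]
for i in range(0,30,5):
    print("C",i);rows(cur[0],cur[1],C[i:i+5],.05);cur=C[i+4]
for P in [(p1,r0)]+L+C:
    q,e=ik(P[0],P[1],q);
    print(q.round(2),round(e,4),P[0].round(3),(np.degrees(np.arccos(P[2][2])).round(0) if len(P)>2 else ''))
E
```

```text
lift
[[[0.016, -0.0, -0.011], [0.0, 0.0, 0.0], 0.05], [[0.049, -0.0, -0.034], [0.0, 0.0, 0.0], 0.05], [[0.082, -0.001, -0.057], [0.0, 0.0, 0.0], 0.05], [[0.119, -0.001, -0.083], [0.0, 0.0, 0.0], 0.05], [[0.156, -0.001, -0.109], [0.0, 0.0, 0.0], 0.05]]
B1
[[[-0.015, 0.017, -0.018], [-0.019, 0.06, 0.005], 0.05], [[-0.029, 0.034, -0.036], [-0.026, 0.121, 0.008], 0.05], [[-0.044, 0.051, -0.054], [-0.032, 0.182, 0.011], 0.05], [[-0.059, 0.068, -0.072], [-0.038, 0.243, 0.013], 0.05], [[-0.073, 0.085, -0.09], [-0.045, 0.304, 0.015], 0.05]]
B2
[[[-0.008, 0.018, -0.021], [-0.007, 0.061, 0.002], 0.05], [[-0.017, 0.036, -0.042], [-0.014, 0.122, 0.003], 0.05], [[-0.025, 0.054, -0.063], [-0.02, 0.183, 0.004], 0.05], [[-0.033, 0.072, -0.084], [-0.028, 0.244, 0.005], 0.05], [[-0.042, 0.09, -0.105], [-0.035, 0.305, 0.005], 0.05]]
C 0
[[[-0.045, 0.01, 0.013], [-0.0, -0.0, 0.14], 0.05], [[-0.045, 0.007, 0.013], [-0.0, -0.0, 0.279], 0.05], [[-0.044, 0.005, 0.013], [-0.0, -0.0, 0.419], 0.05], [[-0.042, 0.002, 0.013], [0.0, 0.0, 0.559], 0.05], [[-0.041, -0.0, 0.013], [-0.0, 0.0, 0.698], 0.05]]
C 5
[[[0.0
[... 3310 characters left out ...]
2 0.054 0.201] 117.0
[-0.79  0.78  2.34  1.57  1.57  0.67] 0.0 [0.503 0.053 0.202] 119.0
[-0.79  0.78  2.34  1.57  1.57  0.72] 0.0 [0.503 0.053 0.203] 121.0
[-0.79  0.77  2.34  1.57  1.57  0.78] 0.0 [0.504 0.052 0.204] 124.0
[-0.79  0.77  2.33  1.57  1.57  0.84] 0.0 [0.504 0.052 0.205] 126.0
[-0.79  0.77  2.33  1.57  1.57  0.89] 0.0 [0.505 0.051 0.205] 128.0
[-0.79  0.77  2.33  1.57  1.57  0.95] 0.0 [0.505 0.05  0.206] 130.0
[-0.79  0.76  2.33  1.57  1.57  1.03] 0.0 [0.506 0.05  0.207] 133.0
[-0.79  0.76  2.33  1.57  1.57  1.1 ] 0.0 [0.507 0.049 0.208] 135.0
[-0.79  0.76  2.32  1.57  1.57  1.18] 0.0 [0.508 0.048 0.208] 137.0
[-0.79  0.76  2.32  1.57  1.57  1.22] 0.0 [0.508 0.047 0.209] 138.0
```

Request:
arm_command --moves '[[[0.016, 0, -0.011], [0, 0, 0], 0.05], [[0.049, 0, -0.034], [0, 0, 0], 0.05], [[0.082, -0.001, -0.057], [0, 0, 0], 0.05], [[0.119, -0.001, -0.083], [0, 0, 0], 0.05], [[0.156, -0.001, -0.109], [0, 0, 0], 0.05]]'

```text
time: 7.2
tool_pos: [0.5173, 0.3297, 0.2239]
tool_rot: [-3.128, -0.96, 0.858]
contact_force: [-0.7, 0.6, -1.8]
opening: 0.0613
grip_force: 24.9
```

Request:
arm_command --moves '[[[-0.015, 0.017, -0.018], [-0.019, 0.06, 0.005], 0.05], [[-0.029, 0.034, -0.036], [-0.026, 0.121, 0.008], 0.05], [[-0.044, 0.051, -0.054], [-0.032, 0.182, 0.011], 0.05], [[-0.059, 0.068, -0.072], [-0.038, 0.243, 0.013], 0.05], [[-0.073, 0.085, -0.09], [-0.045, 0.304, 0.015], 0.05]]'

```text
time: 7.7
tool_pos: [0.5075, 0.186, 0.2135]
tool_rot: [-3.137, -1.267, 0.818]
contact_force: [1.5, 0.4, -1.8]
opening: 0.0616
grip_force: 24.9
```

Request:
arm_command --moves '[[[-0.008, 0.018, -0.021], [-0.007, 0.061, 0.002], 0.05], [[-0.017, 0.036, -0.042], [-0.014, 0.122, 0.003], 0.05], [[-0.025, 0.054, -0.063], [-0.02, 0.183, 0.004], 0.05], [[-0.033, 0.072, -0.084], [-0.028, 0.244, 0.005], 0.05], [[-0.042, 0.09, -0.105], [-0.035, 0.305, 0.005], 0.05]]'

```text
time: 8.2
tool_pos: [0.4971, 0.0416, 0.2044]
tool_rot: [-1.186, -1.569, -1.169]
contact_force: [1.5, 0.3, -1.4]
opening: 0.0618
grip_force: 24.9
```

```bash
python3 - <<'E'
from plan import *
from cell import robot
s=robot.observe();print(s["qpos"].round(2),s["tool_pos"],s["contact_force"],s["grip_force"],s["opening"])
P=pose(45,0,0,c=[.490,.042,.207]);delta(s["tool_pos"],rot(s["tool_rot"]),*P[:2])
im=robot.read_camera("scene");im2=robot.read_camera("top")
cv2.imwrite("pics/s2.png",np.hstack([cv2.resize(im[120:300,230:430,::-1],None,fx=2,fy=2),cv2.resize(im2[130:310,210:410,::-1],None,fx=2,fy=2)]))
E
```

```text
[-0.83  0.77  2.34  1.53  1.57 -1.54] [0.49705212 0.04160025 0.20438509] [ 1.54493258  0.26749978 -1.37813279] 24.928705237762188 0.06184446062994252
shift [0.003, -0.005, 0.011] turn [-0.001, -0.001, -0.002] rows 0.3
```

View pics/s2.png

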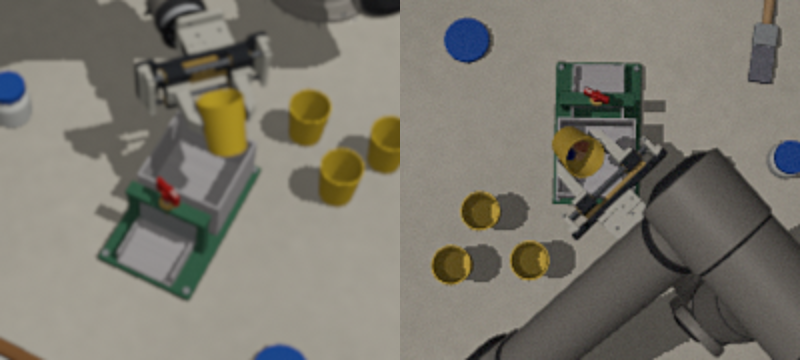

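The cup hangs tilted over the hopper with the stones still in it; in the top half its mouth is at about (585,157). Now the roll.

Request:
arm_command --moves '[[[0.001, -0.001, 0.003], [0, 0, 0.14], 0.05], [[0.003, -0.003, 0.006], [0, 0, 0.28], 0.05], [[0.005, -0.005, 0.011], [0, 0, 0.42], 0.05], [[0.005, -0.005, 0.011], [0, 0, 0.56], 0.05], [[0.005, -0.005, 0.011], [0, 0, 0.7], 0.05]]'

```text
time: 8.8
tool_pos: [0.5013, 0.0554, 0.2098]
tool_rot: [-1.575, -0.864, -0.779]
contact_force: [-0.5, -0.6, -1.5]
opening: 0.0615
grip_force: 24.9
```

Request:
arm_command --moves '[[[0, 0, 0], [0, 0, 0.14], 0.05], [[0, 0, 0], [0, 0, 0.28], 0.05], [[0, 0, 0], [0, 0, 0.42], 0.05], [[0, 0, 0], [0, 0, 0.56], 0.05], [[0, 0, 0], [0, 0, 0.7], 0.05]]'

```text
time: 9.3
tool_pos: [0.5014, 0.0552, 0.2097]
tool_rot: [-1.573, -0.164, -0.782]
contact_force: [-0.9, 0.3, -0.7]
opening: 0.0612
grip_force: 24.9
```

Request:
arm_command --moves '[[[0, 0, 0], [0, 0, 0.1], 0.05], [[0, 0, 0], [0, 0, 0.2], 0.05], [[0, 0, 0], [0, 0, 0.3], 0.05], [[0, 0, 0], [0, 0, 0.4], 0.05], [[0, 0, 0], [0, 0, 0.5], 0.05]]'

```text
time: 9.8
tool_pos: [0.5014, 0.0552, 0.2097]
tool_rot: [-1.574, 0.335, -0.783]
contact_force: [-0.1, -0.0, -0.4]
opening: 0.0616
grip_force: 24.8
```

Request:
arm_command --moves '[[[0, 0, 0], [0, 0, 0.06], 0.05], [[0, 0, 0], [0, 0, 0.12], 0.05], [[0, 0, 0], [0, 0, 0.18], 0.05], [[0, 0, 0], [0, 0, 0.24], 0.05], [[0, 0, 0], [0, 0, 0.3], 0.05]]'

```text
time: 10.3
tool_pos: [0.5014, 0.0552, 0.2098]
tool_rot: [-1.574, 0.633, -0.784]
contact_force: [0.5, 0.4, -0.3]
opening: 0.0612
grip_force: 24.8
```

Request:
arm_command --moves '[[[0, 0, 0], [0, 0, 0.06], 0.05], [[0, 0, 0], [0, 0, 0.12], 0.05], [[0, 0, 0], [0, 0, 0.18], 0.05], [[0, 0, 0], [0, 0, 0.24], 0.05], [[0, 0, 0], [0, 0, 0.3], 0.05]]'

```text
time: 10.8
tool_pos: [0.5014, 0.0552, 0.2098]
tool_rot: [-1.575, 0.933, -0.785]
contact_force: [0.2, -0.6, -0.1]
opening: 0.0614
grip_force: 24.8
```

Request:
arm_command --moves '[[[0, 0, 0], [0, 0, 0.08], 0.05], [[0, 0, 0], [0, 0, 0.16], 0.05], [[0, 0, 0], [0, 0, 0.24], 0.05], [[0, 0, 0], [0, 0, 0.24], 0.05], [[0, 0, 0], [0, 0, 0.24], 0.05]]'

```text
time: 11.3
tool_pos: [0.5014, 0.055, 0.2098]
tool_rot: [-1.575, 1.168, -0.786]
contact_force: [0.9, 0.4, -0.9]
opening: 0.0616
grip_force: 24.8
```

```bash
python3 - <<'E'
from plan import *
from cell import robot
s=robot.observe();print(s["time"],s["qpos"].round(2),s["tool_pos"],s["contact_force"],s["grip_force"],s["opening"])
print("tilt",np.degrees(np.arccos(rot(s["tool_rot"]).apply(E0)[2])))
im=robot.read_camera("scene");im2=robot.read_camera("top")
cv2.imwrite("pics/s3.png",np.hstack([cv2.resize(im[140:270,260:390,::-1],None,fx=3,fy=3,interpolation=2),cv2.resize(im2[150:280,250:380,::-1],None,fx=3,fy=3,interpolation=2)]))
E
```

```text
11.3 [-0.79  0.75  2.34  1.56  1.57  1.21] [0.50142017 0.05497798 0.20984118] [ 0.86520721  0.40221797 -0.85899344] 24.843798975634854 0.06156359754250158
tilt 138.6657743950912
```

View pics/s3.png

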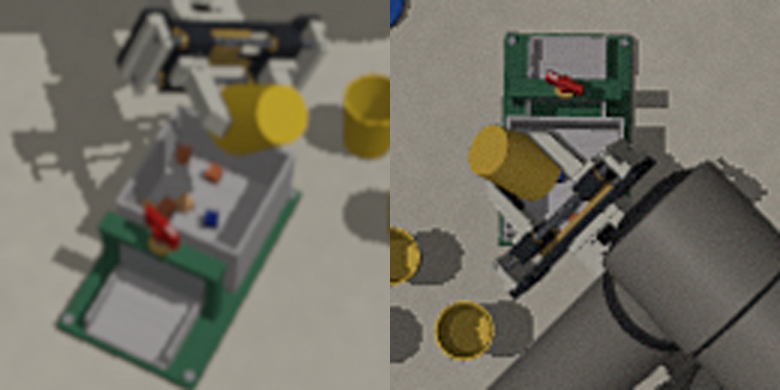

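The scene half shows five stones on the hopper floor, near (183,153), (213,173), (183,203), (168,208) and (210,217). The sixth is hidden or still in the cup, so I'll tip further with a light shake, then roll back.

Request:
arm_command --moves '[[[0, 0, 0], [0, 0, 0.14], 0.05], [[0, 0, 0], [0, 0, 0.28], 0.05], [[0, 0, 0], [0, 0, 0.14], 0.05], [[0, 0, 0], [0, 0, 0.28], 0.05], [[0, 0, 0], [0, 0, 0.28], 0.05]]'

```text
time: 11.9
tool_pos: [0.5015, 0.0546, 0.2097]
tool_rot: [-1.583, 1.452, -0.795]
contact_force: [-0.3, 0.1, -0.5]
opening: 0.0612
grip_force: 24.8
```

Request:
arm_command --moves '[[[0, 0, 0], [0, 0, -0.14], 0.05], [[0, 0, 0], [0, 0, -0.28], 0.05], [[0, 0, 0], [0, 0, -0.42], 0.05], [[0, 0, 0], [0, 0, -0.56], 0.05], [[0, 0, 0], [0, 0, -0.7], 0.05]]'

```text
time: 12.4
tool_pos: [0.5015, 0.0546, 0.2097]
tool_rot: [-1.573, 0.742, -0.784]
contact_force: [0.6, -0.4, 0.0]
opening: 0.0613
grip_force: 24.8
```

Request:
arm_command --moves '[[[0, 0, 0], [0, 0, -0.14], 0.05], [[0, 0, 0], [0, 0, -0.28], 0.05], [[0, 0, 0], [0, 0, -0.42], 0.05], [[0, 0, 0], [0, 0, -0.56], 0.05], [[0, 0, 0], [0, 0, -0.7], 0.05]]'

```text
time: 12.9
tool_pos: [0.5015, 0.0546, 0.2097]
tool_rot: [-1.572, 0.042, -0.783]
contact_force: [-0.2, 0.6, -0.1]
opening: 0.0616
grip_force: 24.9
```

Request:
arm_command --moves '[[[0, 0, 0], [0, 0, -0.14], 0.05], [[0, 0, 0], [0, 0, -0.28], 0.05], [[0, 0, 0], [0, 0, -0.42], 0.05], [[0, 0, 0], [0, 0, -0.56], 0.05], [[0, 0, 0], [0, 0, -0.7], 0.05]]'

```text
time: 13.4
tool_pos: [0.5015, 0.0546, 0.2097]
tool_rot: [-1.573, -0.658, -0.782]
contact_force: [-0.3, 0.2, -1.1]
opening: 0.0611
grip_force: 24.9
```

Request:
arm_command --moves '[[[0, 0, 0], [0, 0, -0.14], 0.05], [[0, 0, 0], [0, 0, -0.28], 0.05], [[0, 0, 0], [0, 0, -0.42], 0.05], [[0, 0, 0], [0, 0, -0.56], 0.05], [[0, 0, 0], [0, 0, -0.7], 0.05]]'

```text
time: 13.9
tool_pos: [0.5015, 0.0546, 0.2097]
tool_rot: [-1.577, -1.358, -0.776]
contact_force: [-0.3, 0.1, -1.0]
opening: 0.0613
grip_force: 24.9
```

```bash
python3 - <<'E'
from plan import *
from cell import robot
s=robot.observe();p0=s["tool_pos"];r0=rot(s["tool_rot"]);print(s["time"],s["qpos"].round(2),p0,s["grip_force"])
print("tilt",np.degrees(np.arccos(r0.apply(E0)[2])))
c0=p0-.016*r0.apply([0,0,1]);phi0=np.degrees((pose(45,0,0,c=c0)[1].inv()*r0).as_rotvec())[2];print(phi0)
c1=np.array([.509,.319,.20])
f=lambda t:pose(45+4.2*t,-35.*t,phi0*(1-t),c=c0*(1-t)+c1*t)
L=[f(t) for t in np.linspace(.1,1,10)]
rg=rot([-3.131,-.961,.859]);L[-1]=(L[-1][0],rg)
rows(p0,r0,L[:5],.05);rows(L[4][0],L[4][1],L[5:],.05)
q=s["qpos"]
for P in L: q,e=ik(P[0],P[1],q)
print(q.round(2),e)
im=robot.read_camera("top");np.save("top_after.npy",im)
E
```

```text
13.9 [-0.79  0.76  2.34  1.56  1.57 -1.32] [0.50150498 0.05456539 0.20968411] 24.89001621313946
tilt 36.54115313052685
12.168505117084981
[[[-0.006, -0.017, 0.021], [-0.007, -0.059, -0.021], 0.05], [[-0.011, -0.035, 0.042], [-0.011, -0.121, -0.043], 0.05], [[-0.017, -0.052, 0.062], [-0.013, -0.182, -0.065], 0.05], [[-0.023, -0.07, 0.083], [-0.015, -0.244, -0.088], 0.05], [[-0.028, -0.087, 0.104], [-0.015, -0.306, -0.111], 0.05]]
[[[0.003, -0.018, 0.021], [0.001, -0.061, -0.024], 0.05], [[0.005, -0.036, 0.041], [0.003, -0.123, -0.048], 0.05], [[0.008, -0.054, 0.062], [0.007, -0.184, -0.072], 0.05], [[0.011, -0.072, 0.083], [0.011, -0.246, -0.097], 0.05], [[0.013, -0.089, 0.103], [0.028, -0.306, -0.12], 0.05]]
[ 0.15  0.34  2.14  1.81  0.59 -0.74] 1.6528720059305613e-11
```

Request:
arm_command --moves '[[[-0.006, -0.017, 0.021], [-0.007, -0.059, -0.021], 0.05], [[-0.011, -0.035, 0.042], [-0.011, -0.121, -0.043], 0.05], [[-0.017, -0.052, 0.062], [-0.013, -0.182, -0.065], 0.05], [[-0.023, -0.07, 0.083], [-0.015, -0.244, -0.088], 0.05], [[-0.028, -0.087, 0.104], [-0.015, -0.306, -0.111], 0.05]]'

```text
time: 14.45
tool_pos: [0.51, 0.1934, 0.2012]
tool_rot: [-2.793, -1.242, 0.458]
contact_force: [1.1, 0.5, -0.3]
opening: 0.0615
grip_force: 24.9
```

Request:
arm_command --moves '[[[0.003, -0.018, 0.021], [0.001, -0.061, -0.024], 0.05], [[0.005, -0.036, 0.041], [0.003, -0.123, -0.048], 0.05], [[0.008, -0.054, 0.062], [0.007, -0.184, -0.072], 0.05], [[0.011, -0.072, 0.083], [0.011, -0.246, -0.097], 0.05], [[0.013, -0.089, 0.103], [0.028, -0.306, -0.12], 0.05]]'

```text
time: 14.95
tool_pos: [0.5171, 0.3302, 0.1929]
tool_rot: [-3.117, -0.96, 0.849]
contact_force: [-0.3, 0.0, -0.8]
opening: 0.0615
grip_force: 24.9
```

```bash
python3 - <<'E'
from plan import *
from cell import robot
s=robot.observe();p0=s["tool_pos"];r0=rot(s["tool_rot"]);print(s["time"],p0,s["tool_rot"],s["grip_force"])
rg=rot([-3.131,-.961,.859])
for z in(.06,.045,.0425):delta(p0,r0,[.5175,.329,z],rg)
im=robot.read_camera("top");im2=robot.read_camera("scene")
cv2.imwrite("pics/s4.png",np.hstack([cv2.resize(im[160:290,190:340,::-1],None,fx=2.6,fy=2.6,interpolation=2),cv2.resize(im2[160:290,290:440,::-1],None,fx=2.6,fy=2.6,interpolation=2)]))
E
```

```text
14.95 [0.51710129 0.33018844 0.19285873] [-3.11687834 -0.96006445  0.8485157 ] 24.890197571548924
shift [-0.109, 0.003, 0.076] turn [-0.006, 0.001, -0.006] rows 2.7
shift [-0.121, 0.003, 0.084] turn [-0.006, 0.001, -0.006] rows 3.0
shift [-0.124, 0.003, 0.086] turn [-0.006, 0.001, -0.006] rows 3.0
```

View pics/s4.png

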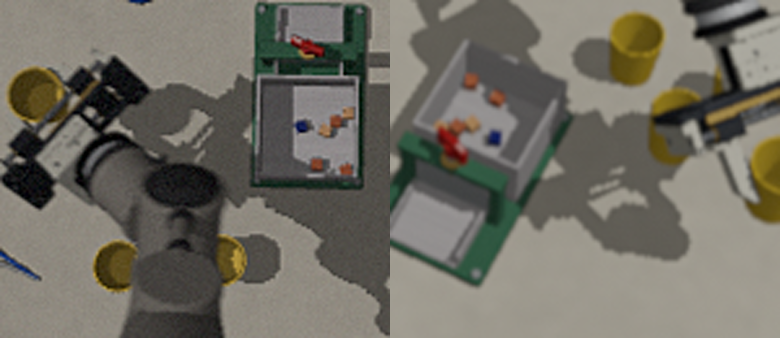

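The top half shows six stones in the hopper, at (302,127), (325,131), (337,121), (348,113), (317,163) and (346,168). The cup is empty, so I'll set it down at its old place.

Request:
arm_command --moves '[[[-0.03, 0.001, 0.021], [-0.006, 0.001, -0.006], 0.05], [[-0.06, 0.002, 0.042], [-0.006, 0.001, -0.006], 0.05], [[-0.09, 0.003, 0.063], [-0.006, 0.001, -0.006], 0.05], [[-0.11, 0.003, 0.077], [-0.006, 0.001, -0.006], 0.05], [[-0.12, 0.003, 0.084], [-0.006, 0.001, -0.006], 0.05]]'

```text
time: 15.55
tool_pos: [0.5176, 0.3271, 0.0429]
tool_rot: [-3.125, -0.959, 0.851]
contact_force: [-1.0, 0.7, -0.3]
opening: 0.0613
grip_force: 24.9
```

Request:
arm_command --moves '[[[-0.001, 0, 0.001], [0, 0, 0], 0.05], [[-0.001, 0, 0.001], [0, 0, 0], 0.05], [[-0.002, 0, 0.002], [0, 0, 0], 0.05], [[-0.002, 0, 0.002], [0, 0, 0], 0.05], [[-0.002, 0, 0.002], [0, 0, 0], 0.05]]'

```text
time: 16.05
tool_pos: [0.5194, 0.3288, 0.044]
tool_rot: [-3.132, -0.964, 0.858]
contact_force: [-0.0, 0.0, -0.3]
opening: 0.0613
grip_force: 24.9
```

Request:
arm_command --moves '[[[-0.0005, 0, 0.0003], [0, 0, 0], 0.05], [[-0.001, 0, 0.0007], [0, 0, 0], 0.05], [[-0.0015, 0, 0.001], [0, 0, 0], 0.05], [[-0.0015, 0, 0.001], [0, 0, 0], 0.05], [[-0.0015, 0, 0.001], [0, 0, 0], 0.05]]'

```text
time: 16.55
tool_pos: [0.5193, 0.3289, 0.0419]
tool_rot: [-3.13, -0.964, 0.857]
contact_force: [-0.4, -1.2, 3.6]
opening: 0.0612
grip_force: 24.7
```

```bash
python3 - <<'E'
from plan import *
from cell import robot
s=robot.observe();p0=s["tool_pos"];r0=rot(s["tool_rot"]);print(p0,s["tool_rot"],s["contact_force"],"tilt",np.degrees(np.arccos(r0.apply(E0)[2])))
E
```

```text
[0.5192687  0.32893372 0.04187191] [-3.13035857 -0.96425219  0.85712988] [-0.38091539 -1.18566041  3.55544353] tilt 0.18751647274516023
```

Request:
arm_command --moves '[[[0, 0, 0], [0, 0, 0], 0.065], [[0, 0, 0], [0, 0, 0], 0.07], [[0, 0, 0], [0, 0, 0], 0.078], [[0, 0, 0], [0, 0, 0], 0.088], [[0, 0, 0], [0, 0, 0], 0.0918]]'

```text
time: 17.05
tool_pos: [0.5189, 0.3287, 0.0412]
tool_rot: [-3.13, -0.963, 0.856]
contact_force: [-0.1, 0.3, -1.0]
opening: 0.0889
grip_force: 0.0
```

Request:
arm_command --moves '[[[0, 0, -0.015], [0, 0, 0], 0.0918], [[0, 0, -0.045], [0, 0, 0], 0.0918], [[0, 0, -0.08], [0, 0, 0], 0.0918], [[0, 0, -0.12], [0, 0, 0], 0.0918], [[0, 0, -0.16], [0, 0, 0], 0.0918]]'

```text
time: 17.55
tool_pos: [0.4324, 0.2276, 0.1333]
tool_rot: [-3.129, -0.962, 0.856]
contact_force: [-0.1, -0.6, -0.3]
opening: 0.0919
grip_force: 0.0
```

```bash
python3 - <<'E'
from plan import *
from cell import robot
s=robot.observe();p0=s["tool_pos"];r0=rot(s["tool_rot"]);print(p0,s["tool_rot"],s["qpos"].round(2))
# screw yaw candidates: tool down, TCP above screw
for yaw in np.radians([-180,-150,-120,-90,-60,-30,0,30,60,90,120,150]):
    R=rot([np.pi,0,yaw]);q,e=min((ik(np.array([.588,.005,.24]),R,np.r_[-.1,.4,1.5,0,1.2,w]) for w in(-2,0,2)),key=lambda o:o[1])
    print(np.degrees(yaw).round(),q.round(2),round(e,4))
delta(p0,r0,[.45,.2,.3],rot([np.pi,0,0]))
delta(p0,r0,[.45,.2,.3],rot([np.pi,0,np.pi/2]))
delta(p0,r0,[.45,.2,.3],rot([np.pi,0,np.pi/4]))
E
```

```text
[0.43242763 0.22758202 0.13334834] [-3.12853054 -0.96211783  0.85604906] [-0.19  0.38  2.46  1.87  0.85 -1.22]
-180.0 [-0.12  0.45  1.32  0.    1.37 -1.69] 0.0
-150.0 [-0.12  0.45  1.32  0.    1.37 -2.22] 0.0
-120.0 [-0.12  0.45  1.32 -0.    1.37 -2.74] 0.0
-90.0 [-0.12  0.45  1.32  0.    1.37  3.02] 0.0
-60.0 [-0.12  0.45  1.32  0.    1.37  2.5 ] 0.0
-30.0 [-0.12  0.45  1.32  0.    1.37  1.97] 0.0
0.0 [-0.12  0.45  1.32  0.    1.37  1.45] 0.0
30.0 [-0.12  0.45  1.32  0.    1.37  0.93] 0.0
60.0 [-0.12  0.45  1.32 -0.    1.37  0.4 ] 0.0
90.0 [-0.12  0.45  1.32  0.    1.37 -0.12] 0.0
120.0 [-0.12  0.45  1.32 -0.    1.37 -0.65] 0.0
150.0 [-0.12  0.45  1.32 -0.    1.37 -1.17] 0.0
shift [0.131, 0.03, -0.103] turn [-0.422, -0.896, 0.794] rows 8.5
shift [0.131, 0.03, -0.103] turn [0.332, -0.923, -0.652] rows 7.9
shift [0.131, 0.03, -0.103] turn [-0.046, -0.961, 0.071] rows 6.4
```

```bash
python3 - <<'E'
from plan import *
from cell import robot
s=robot.observe();p0=s["tool_pos"];r0=rot(s["tool_rot"])
R=rot([np.pi,0,np.radians(68)]);A=np.array([.45,.18,.3])
w=(r0.inv()*R).as_rotvec()
L=[(p0+(A-p0)*t,r0*Ro.from_rotvec(w*t)) for t in np.linspace(1/7,1,7)];L+=[L[-1]]*3
rows(p0,r0,L[:5],.09);rows(L[4][0],L[4][1],L[5:],.09)
B=np.array([.575,.005,.26]);rows(A,R,[(A+(B-A)*t,R) for t in (.2,.4,.6,.8,1)],.09)
E
```

```text
[[[0.018, 0.006, -0.017], [0.021, -0.136, -0.043], 0.09], [[0.035, 0.012, -0.033], [0.042, -0.273, -0.085], 0.09], [[0.053, 0.018, -0.05], [0.063, -0.409, -0.128], 0.09], [[0.07, 0.025, -0.066], [0.084, -0.546, -0.171], 0.09], [[0.088, 0.031, -0.083], [0.105, -0.682, -0.213], 0.09]]
[[[0.002, 0.006, -0.024], [0.021, -0.136, -0.043], 0.09], [[0.003, 0.012, -0.048], [0.042, -0.273, -0.085], 0.09], [[0.003, 0.012, -0.048], [0.042, -0.273, -0.085], 0.09], [[0.003, 0.012, -0.048], [0.042, -0.273, -0.085], 0.09], [[0.003, 0.012, -0.048], [0.042, -0.273, -0.085], 0.09]]
[[[-0.023, 0.036, 0.008], [0.0, 0.0, 0.0], 0.09], [[-0.046, 0.073, 0.016], [0.0, 0.0, 0.0], 0.09], [[-0.069, 0.109, 0.024], [0.0, 0.0, 0.0], 0.09], [[-0.092, 0.145, 0.032], [0.0, 0.0, 0.0], 0.09], [[-0.115, 0.181, 0.04], [0.0, 0.0, 0.0], 0.09]]
```

Request:
arm_command --moves '[[[0.018, 0.006, -0.017], [0.021, -0.136, -0.043], 0.09], [[0.035, 0.012, -0.033], [0.042, -0.273, -0.085], 0.09], [[0.053, 0.018, -0.05], [0.063, -0.409, -0.128], 0.09], [[0.07, 0.025, -0.066], [0.084, -0.546, -0.171], 0.09], [[0.088, 0.031, -0.083], [0.105, -0.682, -0.213], 0.09]]'

```text
time: 18.05
tool_pos: [0.4394, 0.2143, 0.2198]
tool_rot: [-3.123, -0.676, 1.014]
contact_force: [0.5, 0.8, -0.7]
opening: 0.0898
grip_force: 0.0
```

Request:
arm_command --moves '[[[0.002, 0.006, -0.024], [0.021, -0.136, -0.043], 0.09], [[0.003, 0.012, -0.048], [0.042, -0.273, -0.085], 0.09], [[0.003, 0.012, -0.048], [0.042, -0.273, -0.085], 0.09], [[0.003, 0.012, -0.048], [0.042, -0.273, -0.085], 0.09], [[0.003, 0.012, -0.048], [0.042, -0.273, -0.085], 0.09]]'

```text
time: 18.55
tool_pos: [0.4357, 0.1854, 0.2573]
tool_rot: [-3.132, -0.409, 1.116]
contact_force: [-0.8, 0.1, -0.2]
opening: 0.0902
grip_force: 0.0
```

Request:
arm_command --moves '[[[-0.023, 0.036, 0.008], [0, 0, 0], 0.09], [[-0.046, 0.073, 0.016], [0, 0, 0], 0.09], [[-0.069, 0.109, 0.024], [0, 0, 0], 0.09], [[-0.092, 0.145, 0.032], [0, 0, 0], 0.09], [[-0.115, 0.181, 0.04], [0, 0, 0], 0.09]]'

```text
time: 19.05
tool_pos: [0.5602, 0.0248, 0.173]
tool_rot: [-3.132, -0.41, 1.115]
contact_force: [1.1, 0.0, -0.3]
opening: 0.0899
grip_force: 0.0
```

```bash
python3 - <<'E'
from plan import *
from cell import robot
s=robot.observe();print(s["time"],s["tool_pos"],s["tool_rot"],s["qpos"].round(2))
m=robot.camera_model("wrist");im=robot.read_camera("wrist")
def fray(u,v):
    x,y=u-m["cx"],v-m["cy"];r=np.hypot(x,y);th=r/m["fx"];d=np.array([x/r*np.sin(th),y/r*np.sin(th),np.cos(th)]);c=-m["R"].T@m["t"];return c,m["R"].T@d
def fz(u,v,z): c,d=fray(u,v);return c+d*(z-c[2])/d[2]
i=im.astype(int);k=(i[...,0]>80)&(i[...,0]>2*i[...,1])&(i[...,0]>2*i[...,2])
n,l,st,ce=cv2.connectedComponentsWithStats(k.astype(np.uint8))
for j in range(1,n):
    if st[j][4]>60: print(st[j],ce[j],fz(*ce[j],.144))
cv2.imwrite("pics/w2.png",im[:,:,::-1]);t=im
print("cam",-m["R"].T@m["t"])
p=m["R"]@np.array([.588,.005,.144])+m["t"];th=np.arctan2(np.hypot(p[0],p[1]),p[2]);print(p[:2]/np.hypot(p[0],p[1])*th*m["fx"]+[m["cx"],m["cy"]])
E
```

```text
19.05 [0.56015054 0.02477667 0.17295448] [-3.13186269 -0.41019247  1.11473302] [-0.33  0.4   1.67  0.47  1.07 -0.1 ]
[369 233  23  41 493] [379.46855984 260.15212982] [0.58960699 0.00553509 0.144     ]
[247 317  12  11  61] [252.04918033 321.44262295] [0.49427856 0.00448966 0.144     ]
cam [0.56401229 0.02971654 0.34742283]
[377.66622182 261.97099434]
```

View pics/w2.png

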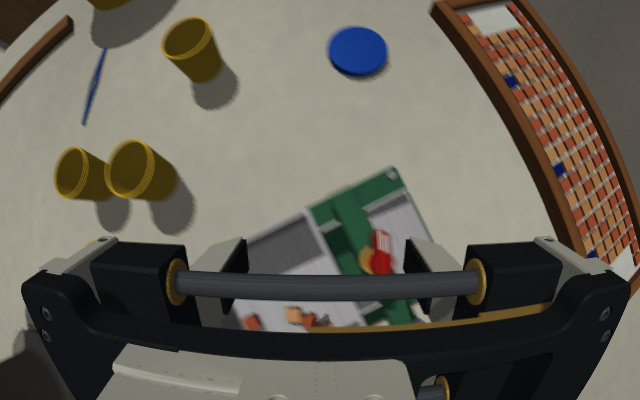

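The wrist view shows the tool still tilted. The wing is at (379,260), with its white mark towards its upper end, and the released cup stands upright at (193,50). I'll rise, level the tool and look once more.

```bash
python3 - <<'E'
from plan import *
from cell import robot
s=robot.observe();p0=s["tool_pos"];r0=rot(s["tool_rot"])
delta(p0,r0,[.575,.012,.27],rot([np.pi,0,np.radians(68)]))
E
```

```text
shift [0.038, 0.013, -0.093] turn [0.006, -0.408, -0.073] rows 2.8
```

Request:
arm_command --moves '[[[0.01, 0.003, -0.024], [0, 0, 0], 0.07], [[0.02, 0.006, -0.05], [0, -0.08, -0.015], 0.07], [[0.03, 0.01, -0.075], [0, -0.18, -0.03], 0.06], [[0.038, 0.013, -0.093], [0.003, -0.28, -0.05], 0.06], [[0.038, 0.013, -0.093], [0.006, -0.38, -0.07], 0.06]]'

```text
time: 19.6
tool_pos: [0.5725, 0.0177, 0.2778]
tool_rot: [3.134, -0.028, 1.189]
contact_force: [0.3, -0.2, -0.5]
opening: 0.061
grip_force: 0.0
```

Request:
arm_command --moves '[[[0, 0, 0], [0, -0.028, -0.003], 0.06], [[0, 0, 0], [0, -0.028, -0.003], 0.06], [[0, 0, 0], [0, -0.028, -0.003], 0.06], [[0, 0, 0], [0, -0.028, -0.003], 0.06], [[0, 0, 0], [0, -0.028, -0.003], 0.06]]'

```text
time: 20.1
tool_pos: [0.5717, 0.0174, 0.2753]
tool_rot: [3.138, -0.002, 1.191]
contact_force: [0.8, 0.0, -0.0]
opening: 0.0597
grip_force: 0.0
```

```bash
cat > wing.py <<'E'
from plan import *
from cell import robot
s=robot.observe();print(s["time"],s["tool_pos"],s["tool_rot"],s["qpos"].round(2))
m=robot.camera_model("wrist");im=robot.read_camera("wrist")
def fz(u,v,z):
    x,y=u-m["cx"],v-m["cy"];r=np.hypot(x,y);th=r/m["fx"];d=m["R"].T@np.array([x/r*np.sin(th),y/r*np.sin(th),np.cos(th)]);c=-m["R"].T@m["t"];return c+d*(z-c[2])/d[2]
i=im.astype(int);k=((i[...,0]>80)&(i[...,0]>2*i[...,1])&(i[...,0]>2*i[...,2])).astype(np.uint8)
n,l,st,ce=cv2.connectedComponentsWithStats(k)
for j in range(1,n):
    P=fz(*ce[j],.144)
    if st[j][4]>60 and np.hypot(P[0]-.588,P[1]-.005)<.04:
        y,x=np.nonzero(l==j);Q=np.array([fz(a,b,.144)[:2] for a,b in zip(x,y)]);w,v=np.linalg.eigh(np.cov(Q.T))
        (c,sz,_)=cv2.minAreaRect((Q*1e4).astype(np.float32))
        print(st[j],ce[j],P,"yaw",np.degrees(np.arctan2(v[1,1],v[0,1])),"std",w**.5,"rect",np.array(c)/1e4,np.array(sz)/1e4)
        x0,y0=int(ce[j][0]),int(ce[j][1])
        cv2.imwrite("pics/"+__import__("sys").argv[1],cv2.resize(im[max(0,y0-60):y0+60,max(0,x0-80):x0+80,::-1],None,fx=5,fy=5,interpolation=2))
print("cam",-m["R"].T@m["t"])
E
python3 wing.py w3.png
```

```text
20.1 [0.57173867 0.0174199  0.27530755] [ 3.13837518e+00 -1.62924776e-03  1.19080105e+00] [-0.1   0.4   1.31  0.    1.43  0.28]
[338 176  18  46 492] [346.41463415 199.27845528] [0.58956048 0.00768813 0.144     ] yaw 69.41113065900655 std [0.00385613 0.01199302] rect [0.58976689 0.00797466] [0.04528599 0.01651817]
cam [0.59893755 0.08746763 0.4330606 ]
```

View pics/w3.png

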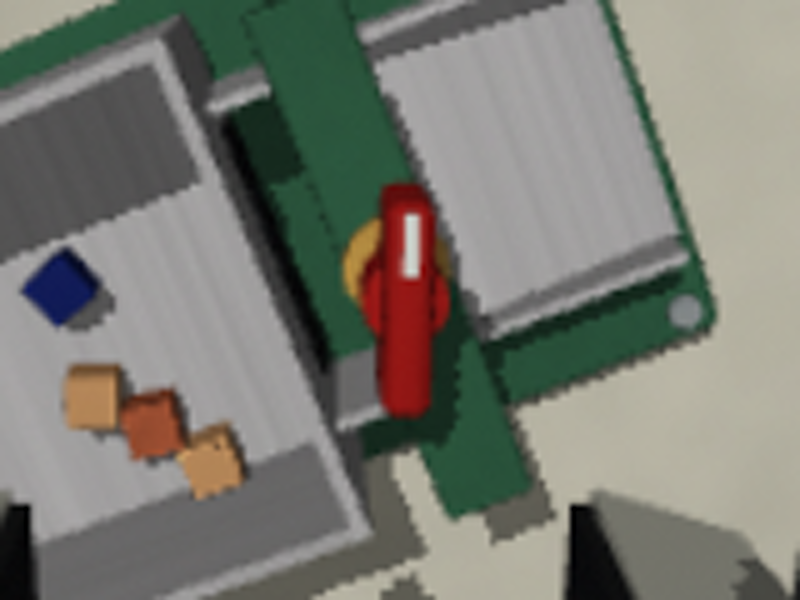

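The wing's top face is centred at about (408,300) in the crop, and its long axis lines up with the tool's x. Its yaw measures 69°, and the rectangle's 45 mm length fits the 44 mm wing.

```bash
python3 - <<'E'
from plan import *
from cell import robot
s=robot.observe();p0=s["tool_pos"];r0=rot(s["tool_rot"]);R=rot([np.pi,0,np.radians(69.2)])
for z in(.2,.115):delta(p0,r0,[.590,.0065,z],R)
E
```

```text
shift [-0.004, 0.021, 0.076] turn [0.004, -0.002, -0.017] rows 1.6
shift [-0.004, 0.02, 0.161] turn [0.004, -0.002, -0.017] rows 3.2
```

Request:
arm_command --moves '[[[-0.002, 0.01, 0.03], [0.004, -0.002, -0.017], 0.05], [[-0.004, 0.021, 0.06], [0.004, -0.002, -0.017], 0.04], [[-0.004, 0.021, 0.08], [0.004, -0.002, -0.017], 0.04], [[-0.004, 0.021, 0.1], [0.004, -0.002, -0.017], 0.04], [[-0.004, 0.021, 0.1], [0.004, -0.002, -0.017], 0.04]]'

```text
time: 20.65
tool_pos: [0.5889, 0.0064, 0.1729]
tool_rot: [-3.136, 0.002, 1.209]
contact_force: [-1.0, 0.8, -0.2]
opening: 0.0401
grip_force: 0.0
```

Request:
arm_command --moves '[[[0, 0, 0.015], [0, 0, 0], 0.04], [[0, 0, 0.03], [0, 0, 0], 0.04], [[0, 0, 0.045], [0, 0, 0], 0.04], [[0, 0, 0.058], [0, 0, 0], 0.04], [[0, 0, 0.058], [0, 0, 0], 0.04]]'

```text
time: 21.15
tool_pos: [0.5898, 0.0066, 0.1168]
tool_rot: [-3.139, 0.001, 1.209]
contact_force: [0.2, -0.4, -1.0]
opening: 0.0397
grip_force: 0.0
```

Request:
arm_command --moves '[[[0, 0, 0], [0, 0, 0], 0.03], [[0, 0, 0], [0, 0, 0], 0.02], [[0, 0, 0], [0, 0, 0], 0.012], [[0, 0, 0], [0, 0, 0], 0.006], [[0, 0, 0], [0, 0, 0], 0.006]]' --squeeze 25

```text
time: 21.65
tool_pos: [0.5907, 0.0066, 0.1183]
tool_rot: [3.141, 0.001, 1.209]
contact_force: [-1.0, 0.4, 2.3]
opening: 0.0105
grip_force: 25.0
```

```bash
python3 - <<'E'
from plan import *
from cell import robot
s=robot.observe()
for k in("time","tool_pos","tool_rot","contact_force","torque","opening","grip_force"):print(k,s[k])
E
```

```text
time 21.65
tool_pos [0.59068976 0.00662801 0.11831254]
tool_rot [3.14087848e+00 7.89823065e-04 1.20930000e+00]
contact_force [-0.95264858  0.38317833  2.26005577]
torque [-0.0108651   0.09675108 -0.05155767]
opening 0.010482120297365132
grip_force 25.00288350158371
```

Request:
arm_command --moves '[[[0, 0, 0], [0, 0, 0.08], 0.006], [[0, 0, 0], [0, 0, 0.16], 0.006], [[0, 0, 0], [0, 0, 0.24], 0.006], [[0, 0, 0], [0, 0, 0.32], 0.006], [[0, 0, 0], [0, 0, 0.4], 0.006]]'

```text
time: 22.15
tool_pos: [0.5913, 0.0062, 0.1183]
tool_rot: [3.139, 0.0, 0.806]
contact_force: [1.8, -2.4, 1.4]
opening: 0.0102
grip_force: 25.0
```

```bash
cat > st.py <<'E'
from cell import robot
s=robot.observe()
for k in("time","tool_pos","tool_rot","contact_force","torque","opening","grip_force"):print(k,s[k])
E
python3 st.py
```

```text
time 22.15
tool_pos [0.59128074 0.00624422 0.11833768]
tool_rot [3.13916259e+00 1.64201438e-05 8.06186129e-01]
contact_force [ 1.83213723 -2.44500985  1.39186684]
torque [-0.23180044 -0.20483725  0.04211242]
opening 0.010228396807110475
grip_force 25.001752241514623
```

Request:
arm_command --moves '[[[0, 0, 0], [0, 0, 0.04], 0.006], [[0, 0, 0], [0, 0, 0.08], 0.006], [[0, 0, 0], [0, 0, 0.12], 0.006], [[0, 0, 0], [0, 0, 0.16], 0.006], [[0, 0, 0], [0, 0, 0.2], 0.006]]'

```text
time: 22.65
tool_pos: [0.5915, 0.006, 0.1184]
tool_rot: [3.139, -0.001, 0.608]
contact_force: [1.6, -2.8, 0.8]
opening: 0.0103
grip_force: 25.0
```

```bash
python3 st.py|grep -E "rot|torq"
```

```text
tool_rot [ 3.13856490e+00 -6.94785266e-04  6.07763653e-01]
torque [-0.37268958 -0.32696415  0.07182565]
```

Request:
arm_command --moves '[[[0, 0, 0], [0, 0, 0.03], 0.006], [[0, 0, 0], [0, 0, 0.06], 0.006], [[0, 0, 0], [0, 0, 0.09], 0.006], [[0, 0, 0], [0, 0, 0.12], 0.006], [[0, 0, 0], [0, 0, 0.15], 0.006]]'

```text
time: 23.15
tool_pos: [0.5916, 0.0058, 0.1183]
tool_rot: [3.138, -0.001, 0.457]
contact_force: [4.4, -5.0, 1.4]
opening: 0.0106
grip_force: 25.0
```

```bash
python3 st.py|grep -E "rot|torq"
```

```text
tool_rot [ 3.13840968e+00 -1.18428880e-03  4.57288488e-01]
torque [-0.79784749 -0.66166735  0.05934747]
```

Request:
arm_command --moves '[[[0, 0.0005, 0], [0, 0, 0.03], 0.006], [[0, 0.001, 0], [0, 0, 0.06], 0.006], [[0, 0.0015, 0], [0, 0, 0.09], 0.006], [[0, 0.0015, 0], [0, 0, 0.12], 0.006], [[0, 0.0015, 0], [0, 0, 0.15], 0.006]]'

```text
time: 23.65
tool_pos: [0.5917, 0.0054, 0.1182]
tool_rot: [3.14, -0.001, 0.307]
contact_force: [3.1, -1.0, 5.3]
opening: 0.0107
grip_force: 25.0
```

```bash
python3 st.py|grep -E "rot|torq"
```

```text
tool_rot [ 3.14030926e+00 -8.84385605e-04  3.06910290e-01]
torque [-0.18713224 -0.63521565  0.04055665]
```

Request:
arm_command --moves '[[[0, 0, 0], [0, 0, 0.03], 0.006], [[0, 0, 0], [0, 0, 0.06], 0.006], [[0, 0, 0], [0, 0, 0.09], 0.006], [[0, 0, 0], [0, 0, 0.12], 0.006], [[0, 0, 0], [0, 0, 0.15], 0.006]]'

```text
time: 24.15
tool_pos: [0.5918, 0.0051, 0.1182]
tool_rot: [3.14, -0.001, 0.157]
contact_force: [3.9, -1.8, 5.2]
opening: 0.0105
grip_force: 25.0
```

```bash
python3 st.py|grep -E "rot|torq"
```

```text
tool_rot [ 3.13997550e+00 -1.08760004e-03  1.56942505e-01]
torque [-0.36204094 -0.64226921  0.06392219]
```

Request:
arm_command --moves '[[[0, 0, 0], [0, 0, 0.03], 0.006], [[0, 0, 0], [0, 0, 0.06], 0.006], [[0, 0, 0], [0, 0, 0.09], 0.006], [[0, 0, 0], [0, 0, 0.12], 0.006], [[0, 0, 0], [0, 0, 0.15], 0.006]]'

```text
time: 24.65
tool_pos: [0.5918, 0.0048, 0.1182]
tool_rot: [3.14, -0.001, 0.007]
contact_force: [2.7, -3.4, 4.6]
opening: 0.0108
grip_force: 25.0
```

```bash
python3 st.py|grep -E "rot|torq"
```

```text
tool_rot [ 3.13978087e+00 -1.31122225e-03  6.89528534e-03]
torque [-0.54723616 -0.61762999  0.05881808]
```

Request:
arm_command --moves '[[[0, 0, 0], [0, 0, 0.02], 0.006], [[0, 0, 0], [0, 0, 0.04], 0.006], [[0, 0, 0], [0, 0, 0.06], 0.006], [[0, 0, 0], [0, 0, 0.08], 0.006], [[0, 0, 0], [0, 0, 0.1], 0.006]]'

```text
time: 25.15
tool_pos: [0.5917, 0.0047, 0.1182]
tool_rot: [3.14, -0.001, -0.092]
contact_force: [3.6, -3.8, 5.1]
opening: 0.0113
grip_force: 25.7
```

```bash
python3 st.py|grep -E "rot|torq"
```

```text
tool_rot [ 3.13956667e+00 -1.39093049e-03 -9.20498545e-02]
torque [-0.64360675 -0.66929912  0.36066961]
```

Request:
arm_command --moves '[[[0, 0, 0], [0, 0, -0.01], 0.006], [[0, 0, 0], [0, 0, -0.02], 0.006], [[0, 0, 0], [0, 0, -0.02], 0.006], [[0, 0, 0], [0, 0, -0.02], 0.006], [[0, 0, 0], [0, 0, -0.02], 0.006]]'

```text
time: 25.65
tool_pos: [0.5918, 0.0047, 0.1182]
tool_rot: [3.14, -0.001, -0.071]
contact_force: [3.5, -3.5, 5.5]
opening: 0.0106
grip_force: 25.2
```

```bash
python3 st.py|grep -E "rot|torq|open"
```

```text
tool_rot [ 3.13956817e+00 -1.44479116e-03 -7.14141208e-02]
torque [-0.6420762  -0.65299612  0.23828853]
opening 0.010631269315189358
```

Request:
arm_command --moves '[[[0, 0, 0], [0, 0, -0.01], 0.006], [[0, 0, 0], [0, 0, -0.02], 0.006], [[0, 0, 0], [0, 0, -0.02], 0.006], [[0, 0, 0], [0, 0, -0.02], 0.006], [[0, 0, 0], [0, 0, -0.02], 0.006]]'

```text
time: 26.15
tool_pos: [0.5918, 0.0047, 0.1182]
tool_rot: [3.14, -0.001, -0.052]
contact_force: [2.9, -4.3, 4.2]
opening: 0.011
grip_force: 24.9
```

```bash
python3 st.py|grep -E "rot|torq|open"
```

```text
tool_rot [ 3.13966071e+00 -1.33848591e-03 -5.16748760e-02]
torque [-0.54640212 -0.59270106  0.15989948]
opening 0.010956640726992446
```

Torque rose to 0.36 N m at yaw -0.09, so the screw is seated; extrapolated to zero torque, the seat is at tool yaw -0.02. A quarter turn back puts the tool near yaw 1.56.

Request:
arm_command --moves '[[[0, 0, 0], [0, 0, -0.08], 0.006], [[0, 0, 0], [0, 0, -0.16], 0.006], [[0, 0, 0], [0, 0, -0.24], 0.006], [[0, 0, 0], [0, 0, -0.32], 0.006], [[0, 0, 0], [0, 0, -0.4], 0.006]]'

```text
time: 26.65
tool_pos: [0.5916, 0.0053, 0.1182]
tool_rot: [3.141, -0.001, 0.351]
contact_force: [2.6, -0.1, 5.6]
opening: 0.0105
grip_force: 25.1
```

Request:
arm_command --moves '[[[0, -0.0005, 0], [0, 0, -0.08], 0.006], [[0, -0.001, 0], [0, 0, -0.16], 0.006], [[0, -0.0015, 0], [0, 0, -0.24], 0.006], [[0, -0.0015, 0], [0, 0, -0.32], 0.006], [[0, -0.0015, 0], [0, 0, -0.4], 0.006]]'

```text
time: 27.15
tool_pos: [0.5913, 0.0061, 0.1182]
tool_rot: [3.139, 0.0, 0.751]
contact_force: [3.8, -3.2, 6.2]
opening: 0.0103
grip_force: 25.1
```

Request:
arm_command --moves '[[[0, 0, 0], [0, 0, -0.08], 0.006], [[0, 0, 0], [0, 0, -0.16], 0.006], [[0, 0, 0], [0, 0, -0.24], 0.006], [[0, 0, 0], [0, 0, -0.32], 0.006], [[0, 0, 0], [0, 0, -0.4], 0.006]]'

```text
time: 27.65
tool_pos: [0.5907, 0.0066, 0.1182]
tool_rot: [3.141, 0.001, 1.151]
contact_force: [2.3, -1.3, 6.0]
opening: 0.01
grip_force: 25.1
```

```bash
python3 st.py
```

```text
time 27.65
tool_pos [0.59072015 0.00658156 0.11821629]
tool_rot [3.14107075e+00 9.81978495e-04 1.15111719e+00]
contact_force [ 2.25516006 -1.26164109  5.98489534]
torque [-0.30881093 -0.37103056 -0.09863322]
opening 0.009978554930907777
grip_force 25.05068812868558
```

Request:
arm_command --moves '[[[0, 0, 0], [0, 0, -0.09], 0.006], [[0, 0, 0], [0, 0, -0.18], 0.006], [[0, 0, 0], [0, 0, -0.27], 0.006], [[0, 0, 0], [0, 0, -0.36], 0.006], [[0, 0, 0], [0, 0, -0.412], 0.006]]'

```text
time: 28.15
tool_pos: [0.59, 0.0068, 0.1182]
tool_rot: [-3.14, 0.001, 1.563]
contact_force: [-1.4, -1.1, 8.5]
opening: 0.0106
grip_force: 25.0
```

Request:
arm_command --moves '[[[0, 0, 0], [0, 0, 0], 0.006], [[0, 0, 0], [0, 0, 0], 0.006], [[0, 0, 0], [0, 0, 0], 0.006], [[0, 0, 0], [0, 0, 0], 0.006], [[0, 0, 0], [0, 0, 0], 0.006]]'

```text
time: 28.65
tool_pos: [0.59, 0.0068, 0.1182]
tool_rot: [-3.14, 0.001, 1.56]
contact_force: [-1.6, -1.2, 7.9]
opening: 0.0106
grip_force: 25.0
```

```bash
python3 st.py; python3 - <<'E'
from h import *
from cell import robot
a=robot.read_camera("top");b=robot.read_camera("scene")
cv2.imwrite("pics/end.png",np.hstack([cv2.resize(a[140:290,180:330,::-1],None,fx=2.6,fy=2.6,interpolation=2),cv2.resize(b[150:300,295:445,::-1],None,fx=2.6,fy=2.6,interpolation=2)]))
E
```

```text
time 28.65
tool_pos [0.58996097 0.00681884 0.11815896]
tool_rot [-3.13993429e+00  8.38361183e-04  1.56011281e+00]
contact_force [-1.59590126 -1.17524681  7.91750013]
torque [-0.18898475  0.04080404 -0.07520125]
opening 0.010619910354540442
grip_force 25.0108237657696
```

View pics/end.png

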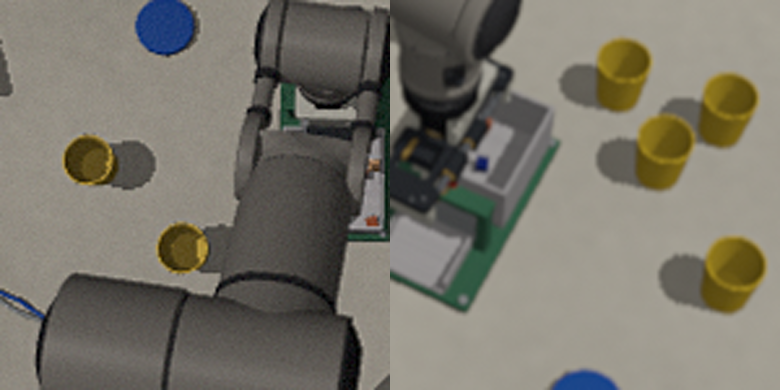

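The cup stands upright and empty, at (88,160) in the top half and (733,272) in the scene half. The stones are in the hopper and the wing is gripped a quarter turn off its seat.

```bash
python3 -c "
from cell import robot
print(robot.hand_in())"
```

```text
the job is handed in; nothing more can be done
None
```

The job is handed in: all six stones are in the hopper, the empty cup stands upright where it started, and the thumbscrew was seated, backed off a quarter turn and is still gripped for your lock nut.

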